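# Pry the spring clip off the slicer spindle with the hooked pick

### The job

Take the blue-handled hooked pick out of its wooden stand and use it, not the fingers, to pry the brass spring clip off the groove of the slicer's spindle: feel very gently for the disc, hook the clip's loop and pull until the clip springs off. Keep the clip on the slicer's disc throughout and leave it lying flat there, completely clear of the spindle, and put the pick back fully home in its stand. Do not press hard on the slicer or the clip, and leave the other things where they are.

Things in the scene. Friction and masses are not known exactly. Their poses are not given: they have to be found in the camera images.
- slicer: Round off-white drive base, 180 mm across, fixed on a 12 mm board. Its top is a flat steel disc of 84 mm inner radius, 62 mm above the underside, with a rim 7 mm high. In its middle stands a steel spindle: a groove 18 mm across from 0 to 6 mm above the disc, then a head 26 mm across up to 15 mm above it. Origin: centre of the underside, z up.
- spindle (a point): Point on the spindle's axis at the height of the disc's flat top, fixed to the slicer; z up.
- clip: Loose brass clip of 4 mm wire, flat on the disc, gripping the groove. Origin: on the spindle's axis while seated, at the wire's underside (disc height). x points level from the spindle to its pull loop. Two sprung arms end in rolled tips behind the spindle; pulling along +x takes about 4 to 10 N, peaks within 9 mm of travel, then it springs off; clear of the spindle beyond 21 mm.
- clip_eye (a point): Point in the clip's pull loop at clip x = 26 mm, y = 0, disc height; axes as the clip's. The loop is open down to the disc from x = 18 to 40 mm and y = -10 to +10 mm. With the pick's shank over this point and the pick's x along the clip's x, the hook goes down into the loop with 4 mm to spare.
- clip_bar (a point): Centre of the loop's end bar, at clip x = 42 mm, 5.5 mm above the disc; axes as the clip's. The bar is a 3 mm wire along y, its underside 4 mm above the disc, so the hook's foot, resting on the disc, slides under it and the shank pulls on it; held higher, it rides over. The loop's side wires rise to it from x = 29 mm.
- pick: Hooked pick, about 105 g, upright in its stand. Origin: centre of the underside of its black flange (38 x 38 x 4 mm); z up. Above the flange a blue square handle 22 x 22 mm, z = 4 to 54 mm, sides along x and y. Below it a metal plug 20 mm across down to z = -14 mm, then the shank.
- pick_plug (a point): Centre of the plug's lower end, 14 mm below the pick's origin; axes as the pick's. From here a 5 mm shank goes down to a 3 mm thick foot that reaches 10 mm from the axis along the pick's +x. It is telescopic, slipping only above 60 N: the foot's underside lies 28 to 73 mm below this point, different each time and not measured; feel for it on the disc, slowly, with less than 20 N.
- pick_handle (a point): Centre of the pick's blue handle, 29 mm above the pick's origin; axes as the pick's.
- stand: Wooden stand block 70 x 70 mm on a 90 mm square foot plate, fixed, 96 mm high, with a vertical square through-hole 26 mm wide. Origin: centre of the underside, z up.
- stand_mouth (a point): Centre of the hole's mouth, on the top face of the stand; the pick's origin lies here when it is fully home.
- salt: Salt shaker, 44 mm across, 90 mm high, loose bystander on the right. Origin: centre of the underside.
- timer: Round red and white kitchen timer, 70 mm across, 62 mm high, loose bystander on the right. Origin: centre of the underside.

How it is judged:
By the outcome, as a careful person would: the job done as asked, in the order asked, and still so for the second after the job is handed in, with the robot touching nothing.
It also fails if it takes over 67 s, if anything falls off the work surface, if the arm or the gripper's body presses on something with over 40 N, if the wrist force passes 120 N, or if a joint passes its speed limit or range.

### The arm

A 7-joint arm with a two-finger parallel gripper is mounted at the origin on a cart in front of the work surface, level with it; the furniture and walls round the work are solid. World frame = base frame: x ahead of the robot, y to its left, z up, the work surface at z = 0. Lengths are in m, angles in rad, forces in N, time in s.
With the tool pointing down it reaches from about 0.4 to 0.85 m from the base axis. Payload 10.4 kg.
Tool frame: the origin (TCP) lies at the very end of the fingers, on their centre line; the grasp point (between the pads) lies 19 mm behind it (manip.grip_depth is the distance from the TCP to the grasp point, in m); z points along the fingers, y is the direction in which the jaws open and shut (so a half turn about z gives the same grasp; the last joint's range is limited). The gripper opens to 85 mm and grips with 20 to 120 N. Pads are 22 mm wide; open, the fingers measure 114 mm over their backs; the gripper's body (76 mm by 85 mm) begins 54 mm behind the grasp point. The pads swing forward as they close: fully open they stand 13 mm farther back than shut.
Start: joints at [1.195, 0.332, -0.065, 1.46, 0.022, 1.35, -0.088], TCP at [0.216, -0.587, 0.231] pointing down, gripper open.
Joint ranges: [-2.6, 2.6], [-0.5, 2.12], [-1.47, 1.34], [0.16, 2.42], [-1.27, 4.41], [0.06, 2.06], [-2.6, 2.6]. Speed limits (rad/s): [2.22, 2.22, 2.79, 2.79, 3.14, 3.14, 3.14].

### API

Orientations are given as a unit quaternion [x, y, z, w].
In Python, from workcell import manip gives the robot as it stands.
- The arm moves only by the tool step_arm, never from a script. Its argument "motion" is a list of rows, each a list of 6 numbers: the shift along the tool's x, y, z in mm, then the turn, a rotation vector about the tool's x, y, z in degrees. A call has 1 to 20 rows; each row shifts and turns the pose as measured when the row begins, along the tool's axes as they then stand; what a row does not reach is not made up. A row lasts 1/8 s, in which the tool goes at most 62.5 mm and 10.7 degrees, less where a joint would pass 70% of its speed; a pose out of reach is approached as far as the arm can. A call with a gripper value outside its range is refused whole. "jaw" is the finger opening in mm, from 0 to 85.4, set as the call begins (left out, the last holds). The fingers move at their own pace and stop on an object; "force" is the grip in N (left out, the last holds). Time passes only in rows, so rows that do not move let the fingers close. It gives the time, the measured TCP pose, the force and the opening at its end, in the units of the state.
- manip.get_obs(): the state, without advancing time (a new reading comes with each control period).
- manip.camera(name): name is "scene" or "top" or "wrist"; returns the picture (480x640x3 uint8, blue, green, red); there is no depth.
- manip.camera_info(name): a dict with "camera_matrix" (3x3 intrinsics, pixels), "R" (3x3) and "t" (3): a world point X has camera coordinates R X + t. Camera axes: x right, y down, z forward; pixel columns grow to the right and rows downward; lengths in m; the calibration is good to about 2 mm. A picture is of the moment at which its call begins: read the wrist's pose just before it. camera_info takes no time and is no camera call; for the wrist camera it gives the pose at the moment of the call.
- manip.hand_in(): hands the job in, once; it reports no verdict.
The state is a dict: "clock": time; "joint_pos": joint angles; "joint_velocities": joint speeds; "tau": joint torques, N m; "position": TCP position; "ee_rot": TCP orientation; "ft_force": force on the tool from outside, world axes, zero at the start; "torque": the same for the moment, N m; "grip_width": opening from 0.0 (shut) to 1.0 (fully open).
Only numpy, scipy, OpenCV 4.12 (cv2) and the standard library are available. Lean on these libraries where they do the work, as an engineer would, in place of code of your own. Each camera call takes 0.05 s, during which the arm holds its last target.

## Working session

There is one attempt and no reset: what is moved stays moved. The work goes in short steps, Python scripts to look and compute and a tool call to move; the robot and the scene stay as the last step left them, time stands still between calls to the robot, and variables do not carry over. Pictures are saved under pics/ and viewed, and the job is handed in when it is done.

Besides the shell and the picture viewer there is one more tool, called after "Request:" by a JSON object that holds its "api" and its "payload". step_arm: Moves the arm, as the interface text tells. Its arguments: {"type":"object","properties":{"motion":{"type":"array"},"jaw":{"type":"number"},"force":{"type":"number"}},"required":["motion"]}

```bash
mkdir -p pics; ls
python3 - <<'E'
from workcell import manip
import cv2
o=manip.get_obs();print(o)
for n in ["scene","top","wrist"]:
    im=manip.camera(n);cv2.imwrite(f"pics/{n}0.png",im)
    i=manip.camera_info(n);print(n,i)
print(manip.grip_depth)
E
```

```text
pics
{'clock': 0.0, 'joint_pos': array([ 1.19539177,  0.33288216, -0.06471002,  1.46093651,  0.02160882,
        1.34988305, -0.08850137]), 'joint_velocities': array([-2.49386311e-04,  1.68930593e-03, -5.69265466e-05,  3.12045428e-04,
        1.51137273e-03,  7.04183181e-04,  2.33091212e-03]), 'tau': array([-3.66162949e-04, -6.25449371e+01,  4.87518171e-02, -3.91598010e+01,
        1.61294936e-02,  1.00941470e-02, -2.89423065e-05]), 'position': array([ 0.21582794, -0.58615963,  0.23051182]), 'ee_rot': array([ 9.84478463e-01,  1.75504008e-01, -1.58265637e-04, -6.88615754e-04]), 'ft_force': array([0.04304268, 0.15488608, 0.19146465]), 'torque': array([ 0.00700046,  0.00855739, -0.00408443]), 'grip_width': 0.9998548120834275}
scene {'camera_matrix': array([[475.36895601,   0.        , 317.74042609],
       [  0.        , 475.36895601, 242.96959339],
       [  0.        ,   0.        ,   1.        ]]), 'R': array([[-0.93153171, -0.36365317, -0.00224556],
       [-0.27024431,  0.69636173, -0.66486717],
       [ 0.24334477, -0.61873801, -0.74695823]]), 't': array([0.46983616, 0.27363452, 0.90869309])}
top {'camera_matrix': array([[480.61873129,   0.        , 317.085414  ],
       [  0.        , 480.61873129, 238.22481749],
       [  0.        ,   0.        ,   1.        ]]), 'R': array([[-0.0139095 , -0.99989054,  0.00504339],
       [-0.99614754,  0.01342032, -0.08666016],
       [ 0.08658299, -0.00622936, -0.99622517]]), 't': array([-0.06500611,  0.55531039,  0.99366653])}
wrist {'camera_matrix': array([[432.25613911,   0.        , 317.79655314],
       [  0.        , 432.25613911, 237.00871484],
       [  0.        ,   0.        ,   1.        ]]), 'R': array([[ 0.34591553, -0.93826515, -0.00097547],
       [-0.89221694, -0.32926003,  0.30909022],
       [-0.29032977, -0.10604878, -0.95103222]]), 't': array([-0.62458385, -0.03986929,  0.38088871])}
0.0187
```

View pics/scene0.png

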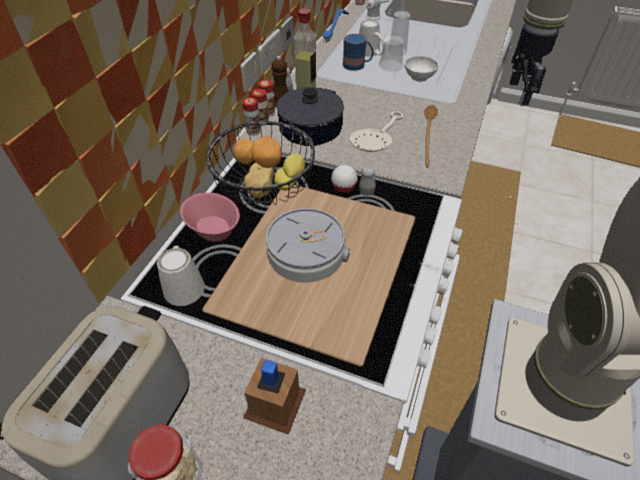

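View pics/top0.png

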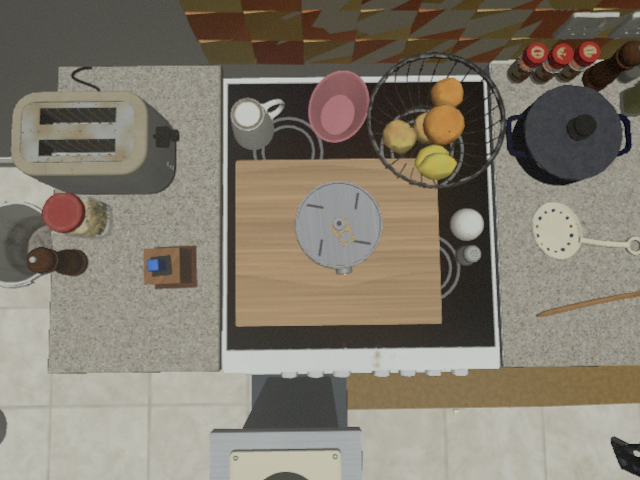

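View pics/wrist0.png

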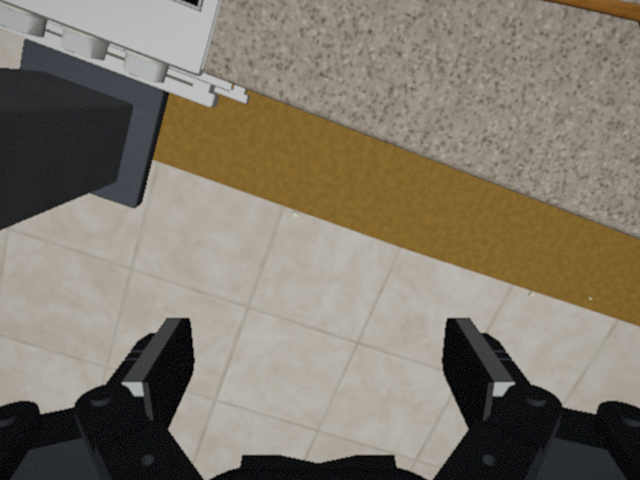

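```bash
cat > h.py <<'E'
import numpy as np,cv2
from workcell import manip
from scipy.spatial.transform import Rotation as Ro
def ray(n,u,v,info=None):
    i=info or manip.camera_info(n);K=i["camera_matrix"];R=i["R"];t=i["t"]
    d=R.T@np.linalg.solve(K,[u,v,1.]);return -R.T@t,d
def onz(n,u,v,z,info=None):
    c,d=ray(n,u,v,info);return c+d*(z-c[2])/d[2]
def tri(rs):
    A=np.zeros((3,3));b=np.zeros(3)
    for c,d in rs:
        d=d/np.linalg.norm(d);P=np.eye(3)-np.outer(d,d);A+=P;b+=P@c
    x=np.linalg.solve(A,b)
    return x,[np.linalg.norm((np.eye(3)-np.outer(d,d)/(d@d))@(x-c)) for c,d in rs]
def proj(n,X,info=None):
    i=info or manip.camera_info(n);p=i["camera_matrix"]@(i["R"]@np.array(X)+i["t"]);return p[:2]/p[2]
E
python3 - <<'E'
from h import *
a=cv2.imread("pics/top0.png");s=cv2.imread("pics/scene0.png")
def crop(im,x0,y0,x1,y1,f,n):
    cv2.imwrite(n,cv2.resize(im[y0:y1,x0:x1],None,fx=f,fy=f,interpolation=cv2.INTER_CUBIC))
crop(a,290,175,390,275,6,"pics/c1.png")
crop(a,130,230,210,300,7,"pics/c2.png")
crop(s,255,200,355,285,7,"pics/c3.png")
crop(s,230,345,320,435,6,"pics/c4.png")
E
```

```text
(no output)
```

View pics/c1.png

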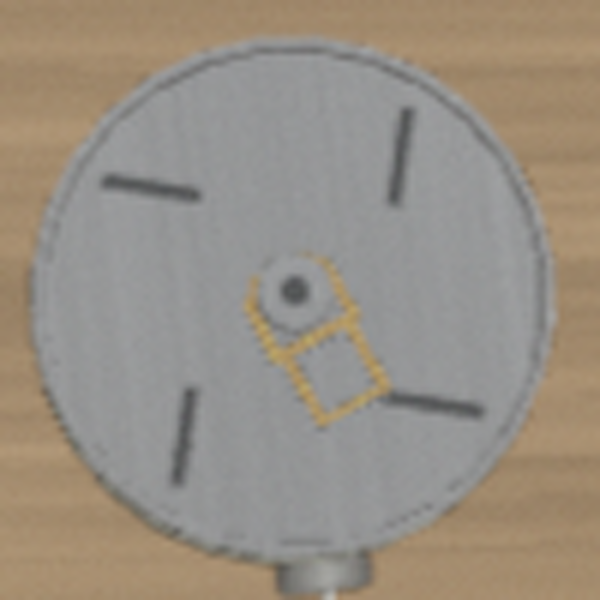

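View pics/c2.png

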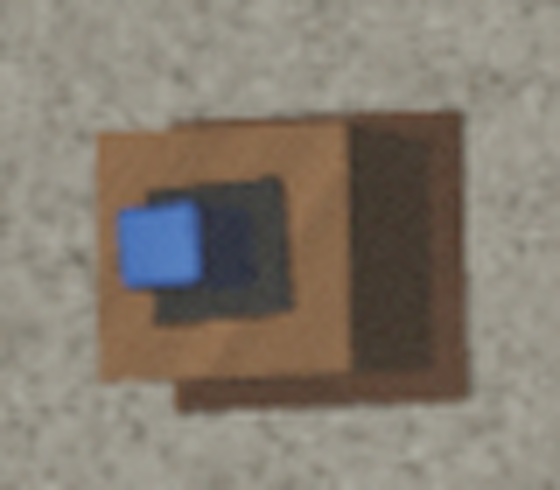

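View pics/c3.png

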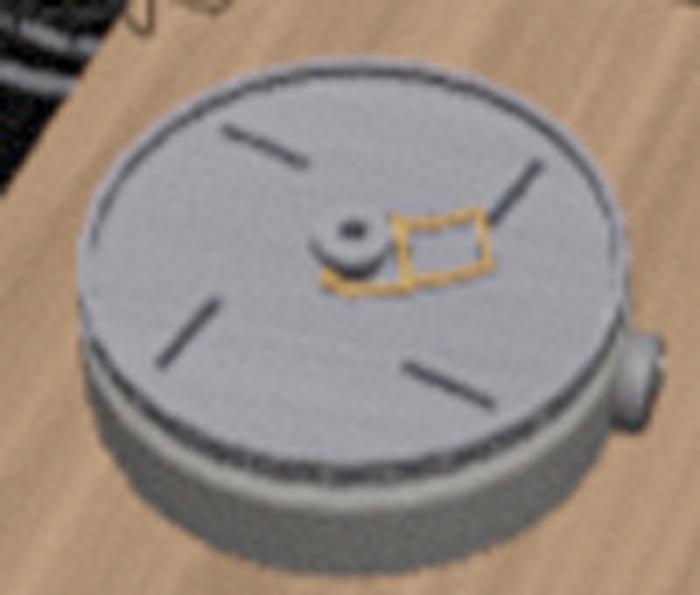

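View pics/c4.png

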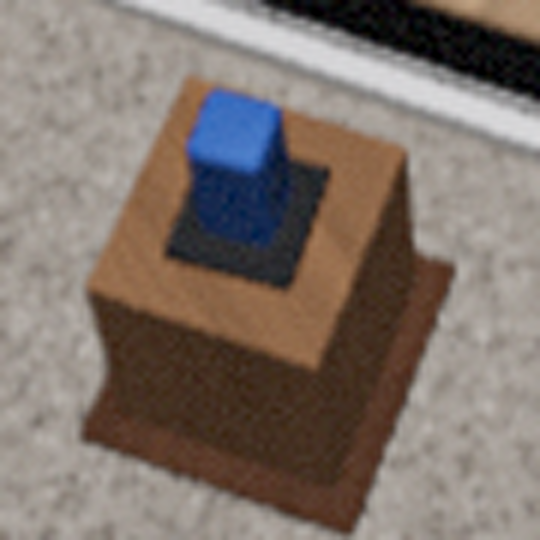

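Run:
```python
from h import *
def cr(x,y,x0,y0,f): return (x+.5)/f-.5+x0,(y+.5)/f-.5+y0
T=lambda x,y:cr(x,y,290,175,6)
T2=lambda x,y:cr(x,y,130,230,7)
S=lambda x,y:cr(x,y,255,200,7)
S2=lambda x,y:cr(x,y,230,345,6)
for n in("top","scene"):
    i=manip.camera_info(n);print(n,-i["R"].T@i["t"])
def tt(n,a,b): print(n,*[np.round(q,4) for q in tri([ray("top",*a),ray("scene",*b)])])
tt("spindletop",T(295,291),S(353,230))
tt("handletop",T2(160,245),S2(235,130))
for n,a,b in[("hA",(119,210),(215,92)),("hB",(200,203),(283,106)),("hC",(203,280),(265,167)),("hD",(124,289),(190,155))]:
    print(n,onz("top",*T2(*a),.15),onz("scene",*S2(*b),.15))
for n,a in[("fA",(150,190)),("fB",(283,178)),("fC",(293,311)),("fD",(153,326))]:
    print(n,onz("top",*T2(*a),.10))
for n,b in[("fR",(330,168)),("fB",(293,287)),("fL",(166,256))]:
    print(n,onz("scene",*S2(*b),.10))
for n,b in[("a",(99,133)),("b",(350,122)),("c",(353,372)),("d",(99,383))]: print("st",n,onz("top",*T2(*b),.096))
for n,b in[("a",(90,290)),("b",(320,367)),("c",(410,150)),("d",(190,78))]: print("st",n,onz("scene",*S2(*b),.096))
zd=.074
for n,a in[("bar1",(323,423)),("bar2",(390,388)),("x1",(280,357)),("x2",(355,318))]: print(n,onz("top",*T(*a),zd+(.0055 if n[0]=='b' else .002)))
for n,a in[("bar1",(491,268)),("bar2",(483,212)),("x1",(405,288)),("x2",(398,222))]: print(n,onz("scene",*S(*a),zd+(.0055 if n[0]=='b' else .002)))
print(onz("top",*T(295,291),zd+.015),onz("scene",*S(353,230),zd+.015))
# disc ellipse rim outer: 
print(manip.get_obs()["clock"])
```

```text
top [ 0.46623225 -0.06626153  1.03836674]
scene [0.29048974 0.54255176 0.86174144]
spindletop [ 0.5788 -0.1154  0.0904] [0.0006 0.0006]
handletop [0.4989 0.2323 0.1502] [0.0001 0.0001]
hA [0.50815084 0.24329757 0.15      ] [0.50894704 0.22401032 0.15      ]
hB [0.50970482 0.22201334 0.15      ] [0.48981859 0.22107539 0.15      ]
hC [0.48942571 0.2209275  0.15      ] [0.48684274 0.23918282 0.15      ]
hD [0.48734849 0.24163625 0.15      ] [0.50717283 0.24334977 0.15      ]
fA [0.51596448 0.25219493 0.1       ]
fB [0.51880563 0.21524944 0.1       ]
fC [0.48179018 0.21201183 0.1       ]
fD [0.47817378 0.25076006 0.1       ]
fR [0.48307039 0.21136888 0.1       ]
fB [0.47813188 0.24788513 0.1       ]
fL [0.51525252 0.252535   0.1       ]
st a [0.53235064 0.26806837 0.096     ]
st b [0.53448721 0.19789623 0.096     ]
st c [0.46467667 0.19630494 0.096     ]
st d [0.46261115 0.26686284 0.096     ]
st a [0.53186973 0.2678154  0.096     ]
st b [0.46261754 0.2646561  0.096     ]
st c [0.46470703 0.19604511 0.096     ]
st d [0.53438552 0.19840726 0.096     ]
bar1 [ 0.5350864  -0.12474249  0.0795    ]
bar2 [ 0.54649552 -0.14733284  0.0795    ]
x1 [ 0.55771588 -0.11094879  0.076     ]
x2 [ 0.5705293  -0.13636146  0.076     ]
bar1 [ 0.53640455 -0.12520556  0.0795    ]
bar2 [ 0.54746937 -0.14710707  0.0795    ]
x1 [ 0.5599144  -0.11029171  0.076     ]
x2 [ 0.57265154 -0.13611153  0.076     ]
[ 0.57838484 -0.11569909  0.089     ] [ 0.57999891 -0.11649629  0.089     ]
0.15
```

```bash
cat >> h.py <<'E'
def pose():
    o=manip.get_obs();R=Ro.from_quat(o["ee_rot"]).as_matrix();return o,np.array(o["position"]),R
def yaw(R): return np.degrees(np.arctan2(R[1,0],R[0,0]))
def Rd(psi):
    c,s=np.cos(np.radians(psi)),np.sin(np.radians(psi));return np.array([[c,s,0],[s,-c,0],[0,0,-1.]])
def plan(wps,R=None,p=None):
    # wps: (xyz,yaw,nrows) ; prints rows in tool axes assuming perfect tracking
    _,p0,R0=pose();p=p0 if p is None else np.array(p);R=R0 if R is None else R
    out=[]
    for P,ps,n in wps:
        P=np.array(P);p1=p.copy();T=Rd(ps)
        rv=Ro.from_matrix(R.T@T).as_rotvec()
        y0=yaw(R);
        for k in range(n):
            d=R.T@((P-p1)/n)*1e3
            Rn=R@Ro.from_rotvec(rv/n).as_matrix()
            r=np.degrees(rv/n);out.append([*np.round(d,1),*np.round(r,1)]);R=Rn
        p=P
    print("[["+"],[".join(",".join("%g"%(x+0) for x in r) for r in out)+"]]")
def st():
    o,p,R=pose();print("t",round(o["clock"],2),"p",np.round(p*1e3,1),"yaw",round(yaw(R),2),"tilt",np.round(R[:2,2],4),"F",np.round(o["ft_force"],2),"M",np.round(o["torque"],3),"g",round(o["grip_width"]*85.4,1),"q",np.round(o["joint_pos"],2))
E
python3 - <<'E'
from h import *
st()
i=manip.camera_info("wrist");_,p,R=pose();print(R.T@(-i["R"].T@i["t"]-p))
plan([((.42,-.25,.27),94,9),((.499,.232,.25),183.5,10)])
E
```

```text
t 0.15 p [ 215.8 -586.3  230.7] yaw 20.21 tilt [-0.0004  0.001 ] F [0.48 0.79 0.09] M [ 0.018  0.018 -0.003] g 85.5 q [ 1.2   0.33 -0.06  1.46  0.02  1.35 -0.09]
[ 8.01135739e-02  3.35808775e-05 -1.43256188e-01]
[[34.2,-27.2,-4.3,0,0,-8.2],[37.7,-22.1,-4.3,0,0,-8.2],[40.5,-16.5,-4.3,0,0,-8.2],[42.4,-10.5,-4.4,0,0,-8.2],[43.5,-4.4,-4.4,0,0,-8.2],[43.7,1.9,-4.4,0,0,-8.2],[43,8.1,-4.4,0,0,-8.2],[41.4,14.1,-4.4,0,0,-8.2],[38.9,19.9,-4.4,0,0,-8.2],[47.5,11.2,2,0,0,-9],[45.2,18.5,2,0,0,-9],[41.8,25.3,2,0,0,-9],[37.3,31.5,2,0,0,-9],[32,36.9,2,0,0,-9],[25.8,41.4,2,0,0,-9],[19.1,45,2,0,0,-9],[11.9,47.4,2,0,0,-9],[4.3,48.7,2,0,0,-9],[-3.3,48.7,2,0,0,-9]]
```

Request:
{"api": "step_arm", "payload": {"motion": [[34, -27, -4, 0, 0, -8], [38, -22, -4, 0, 0, -8], [40, -16, -4, 0, 0, -8], [42, -10, -4, 0, 0, -8], [44, -4, -4, 0, 0, -8], [44, 2, -4, 0, 0, -8], [43, 8, -4, 0, 0, -8], [41, 14, -4, 0, 0, -8], [39, 20, -4, 0, 0, -8], [47, 11, 2, 0, 0, -9], [45, 18, 2, 0, 0, -9], [42, 25, 2, 0, 0, -9], [37, 31, 2, 0, 0, -9], [32, 37, 2, 0, 0, -9], [26, 41, 2, 0, 0, -9], [19, 45, 2, 0, 0, -9]]}}

```text
clock: 2.15
position: [0.47, 0.1052, 0.2513]
ee_rot: [0.18, 0.984, 0.0, -0.002]
ft_force: [0.5, 0.1, 0.6]
grip_width: 1.0
```

Run:
```python
from h import *
st()
plan([((.499,.232,.23),184,8)])
```

```text
t 2.15 p [470.  105.2 251.3] yaw 159.21 tilt [-0.0032  0.0014] F [0.51 0.15 0.55] M [-0.044 -0.071 -0.015] g 85.4 q [ 0.5   0.06 -0.83  1.76  0.04  1.35  0.87]
[[2.2,16.1,2.7,0,0,-3.1],[1.4,16.2,2.7,0,0,-3.1],[0.5,16.2,2.7,0,0,-3.1],[-0.4,16.3,2.7,0,0,-3.1],[-1.3,16.2,2.7,0,0,-3.1],[-2.2,16.1,2.7,0,0,-3.1],[-3,16,2.7,0,0,-3.1],[-3.9,15.8,2.7,0,0,-3.1]]
```

Request:
{"api": "step_arm", "payload": {"motion": [[3, 26, 4, 0, 0, -5], [1, 26, 4, 0, 0, -5], [-1, 26, 4, 0, 0, -5], [-4, 26, 4, 0, 0, -5], [-4, 26, 4, 0, 0, -5], [0, 0, 0, 0, 0, 0]]}}

```text
clock: 2.9
position: [0.4971, 0.2409, 0.2298]
ee_rot: [-0.048, 0.999, 0.001, -0.002]
ft_force: [0.2, 0.0, -0.4]
grip_width: 0.998
```

Run:
```python
from h import *
st()
info=manip.camera_info("wrist");im=manip.camera("wrist");cv2.imwrite("pics/w1.png",im)
plan([((.499,.232,.23),184,2)])
for X in [(.499,.232,.15)]: print(proj("wrist",X,info))
```

```text
t 2.9 p [497.1 240.9 229.8] yaw -174.51 tilt [-0.005   0.0022] F [ 0.21  0.   -0.44] M [-0.028  0.003 -0.015] g 85.2 q [ 0.26  0.31 -0.95  1.62  0.25  1.35  0.95]
[[-0.4,-3.8,-0.1,0,-0.1,0.7],[-0.4,-3.8,-0.1,0,-0.1,0.7]]
[300.62528769 249.76434146]
```

View pics/w1.png

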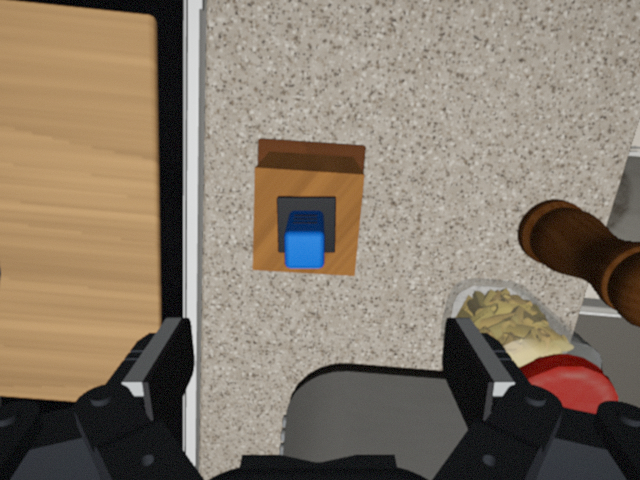

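Run:
```python
from h import *
im=cv2.imread("pics/w1.png");hsv=cv2.cvtColor(im,cv2.COLOR_BGR2HSV)
m=cv2.inRange(hsv,(100,120,170),(125,255,255));c=max(cv2.findContours(m,0,2)[0],key=cv2.contourArea)
r=cv2.minAreaRect(c);print(r)
print(onz("wrist",*r[0],.15))
cs=cv2.boxPoints(r);q=[onz("wrist",*p,.15)[:2] for p in cs]
for a,b in zip(q,q[1:]): print(np.round(b-a,4),np.degrees(np.arctan2(*(b-a)[::-1])))
plan([((.499,.2335,.2),184,2),((.499,.2335,.114),184,5)])
```

```text
((303.5, 250.0), (34.0, 37.0), 90.0)
[0.4993956  0.23218938 0.15      ]
[-0.0019  0.0199] 95.33167758573336
[0.0197 0.0019] 5.528165374217651
[ 0.0019 -0.0204] -84.67617446644121
[[-0.5,-3.1,14.9,0,-0.1,0.7],[-0.5,-3.1,14.9,0,-0.1,0.7],[0,0,17.2,0,0,0],[0,0,17.2,0,0,0],[0,0,17.2,0,0,0],[0,0,17.2,0,0,0],[0,0,17.2,0,0,0]]
```

Request:
{"api": "step_arm", "payload": {"motion": [[-1, -4.5, 15, 0, 0, 0.5], [-1, -4.5, 15, 0, 0, 0.5], [0, 0, 20, 0, 0, 0], [0, 0, 20, 0, 0, 0], [0, 0, 20, 0, 0, 0], [0, 0, 0, 0, 0, 0]]}}

```text
clock: 3.7
position: [0.5003, 0.222, 0.1324]
ee_rot: [-0.03, 1.0, -0.002, -0.003]
ft_force: [-0.1, 0.6, 0.3]
grip_width: 0.997
```

Run:
```python
from h import *
st()
plan([((.499,.232,.114),184.5,2)])
```

```text
t 3.7 p [500.3 222.  132.4] yaw -176.51 tilt [-0.0063 -0.0036] F [-0.07  0.57  0.33] M [-0.031 -0.017 -0.006] g 85.2 q [ 0.25  0.38 -0.9   1.75  0.32  1.18  0.89]
[[0.3,5.1,9.2,-0.1,-0.2,-0.5],[0.3,5.1,9.2,-0.1,-0.2,-0.5]]
```

Request:
{"api": "step_arm", "payload": {"motion": [[0, 5, 5, -0.2, -0.3, -0.5], [0, 2, 5, 0, 0, 0], [0, 0, 0, 0, 0, 0]]}}

```text
clock: 4.08
position: [0.5005, 0.229, 0.1228]
ee_rot: [-0.034, 0.999, 0.0, 0.0]
ft_force: [0.3, 0.3, -0.6]
grip_width: 0.998
```

Run:
```python
from h import *
st()
plan([((.499,.232,.114),184.5,2)])
```

```text
t 4.08 p [500.5 229.  122.8] yaw -176.06 tilt [0.0008 0.0007] F [ 0.31  0.27 -0.6 ] M [ 0.012 -0.018 -0.029] g 85.2 q [ 0.24  0.4  -0.9   1.76  0.34  1.15  0.88]
[[0.7,1.6,4.4,0,0,-0.3],[0.7,1.6,4.4,0,0,-0.3]]
```

Request:
{"api": "step_arm", "payload": {"motion": [[1, 2, 4, 0, 0, -0.3], [1, 1, 4, 0, 0, -0.2], [0, 0, 0, 0, 0, 0], [0, 0, 0, 0, 0, 0], [0, 0, 0, 0, 0, 0], [0, 0, 0, 0, 0, 0], [0, 0, 0, 0, 0, 0], [0, 0, 0, 0, 0, 0]], "jaw": 15, "force": 60}}

```text
clock: 5.08
position: [0.4987, 0.2324, 0.1151]
ee_rot: [-0.039, 0.999, 0.001, 0.001]
ft_force: [-0.6, -0.5, 0.4]
grip_width: 0.247
```

Run:
```python
from h import *
st()
```

```text
t 5.08 p [498.7 232.4 115.1] yaw -175.53 tilt [0.002  0.0013] F [-0.55 -0.46  0.44] M [0.066 0.019 0.032] g 21.1 q [ 0.23  0.41 -0.9   1.77  0.35  1.14  0.87]
```

Request:
{"api": "step_arm", "payload": {"motion": [[0, 0, 0, 0, 0, 0], [0, 0, -15, 0, 0, 0], [0, 0, -20, 0, 0, 0], [0, 0, -20, 0, 0, 0], [0, 0, -20, 0, 0, 0], [0, 0, -20, 0, 0, 0], [0, 0, -5, 0, 0, 0], [0, 0, 0, 0, 0, 0]], "jaw": 15, "force": 120}}

```text
clock: 6.08
position: [0.4987, 0.2329, 0.2251]
ee_rot: [-0.039, 0.999, 0.001, 0.003]
ft_force: [0.8, -0.5, -1.2]
grip_width: 0.248
```

Run:
```python
from h import *
st()
for n in ("scene","top","wrist"):
    cv2.imwrite(f"pics/{n}2.png",manip.camera(n))
s=cv2.imread("pics/scene2.png");print(proj("scene",(.499,.232,.15)),proj("scene",(.499,.232,.10)))
cv2.imwrite("pics/s2c.png",cv2.resize(s[280:420,200:340],None,fx=4.2,fy=4.2,interpolation=cv2.INTER_CUBIC))
s=cv2.imread("pics/top2.png")
cv2.imwrite("pics/t2c.png",cv2.resize(s[210:310,100:220],None,fx=5,fy=5,interpolation=cv2.INTER_CUBIC))
```

```text
t 6.08 p [498.7 232.9 225.1] yaw -175.49 tilt [0.006  0.0021] F [ 0.83 -0.49 -1.21] M [ 0.022  0.042 -0.051] g 21.2 q [ 0.28  0.29 -0.95  1.64  0.25  1.33  0.95]
[268.82294888 366.09314378] [271.13898224 379.89378642]
```

View pics/s2c.png

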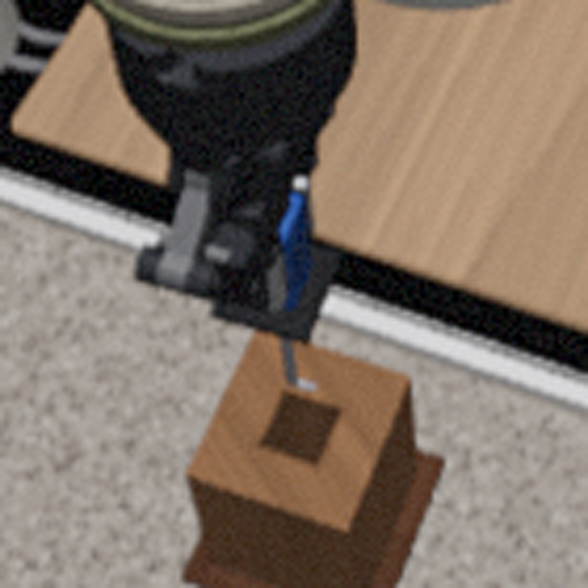

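View pics/t2c.png

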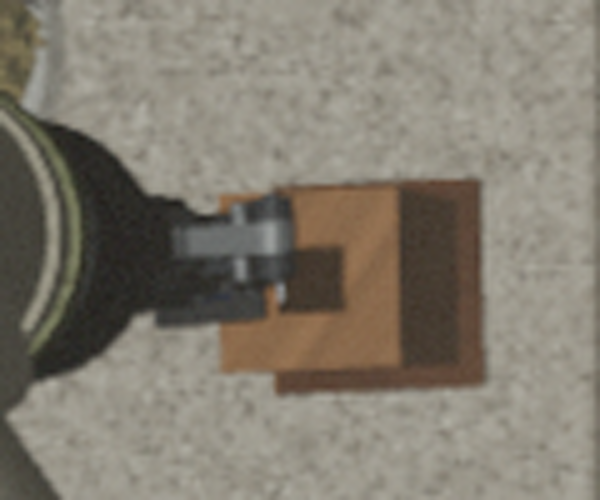

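View pics/wrist2.png

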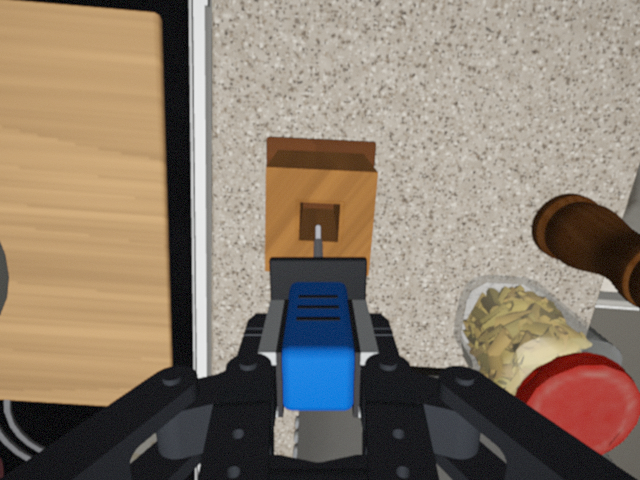

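Request:
{"api": "step_arm", "payload": {"motion": [[0, 0, 15, 0, -0.2, 0], [0, 0, 20, 0, 0, 0], [0, 0, 20, 0, 0, 0], [0, 0, 20, 0, 0, 0], [0, 0, 15, 0, 0, 0], [0, 0, 10, 0, 0, 0], [0, 0, 5, 0, 0, 0], [0, 0, 0, 0, 0, 0]]}}

```text
clock: 7.22
position: [0.4972, 0.2322, 0.1162]
ee_rot: [-0.04, 0.999, -0.002, 0.003]
ft_force: [0.3, 1.0, -1.6]
grip_width: 0.243
```

Run:
```python
from h import *
st()
```

```text
t 7.22 p [497.2 232.2 116.2] yaw -175.46 tilt [ 0.0057 -0.0035] F [ 0.34  1.   -1.63] M [-0.004 -0.004  0.009] g 20.7 q [ 0.23  0.4  -0.9   1.77  0.35  1.14  0.87]
```

Request:
{"api": "step_arm", "payload": {"motion": [[1, 0, 1.5, 0.2, -0.2, 0], [0, 0, 0, 0, 0, 0]]}}

```text
clock: 7.48
position: [0.4971, 0.2323, 0.1153]
ee_rot: [-0.039, 0.999, -0.004, 0.006]
ft_force: [-3.1, -1.8, 4.5]
grip_width: 0.243
```

Request:
{"api": "step_arm", "payload": {"motion": [[0, 0, 0, 0, 0, 0], [0, 0, 0, 0, 0, 0], [0, 0, 0, 0, 0, 0], [0, 0, 0, 0, 0, 0]], "jaw": 60}}

```text
clock: 7.98
position: [0.4967, 0.2323, 0.1141]
ee_rot: [-0.04, 0.999, -0.003, 0.006]
ft_force: [0.0, -1.1, -1.1]
grip_width: 0.704
```

Run:
```python
from h import *
st()
_,p,R=pose()
plan([((.4985,.2315,.170),184.5,3),((.4985,.2315,.17),94.5,9),((.4985,.2315,.113),94.5,4)])
```

```text
t 7.97 p [496.7 232.3 114.1] yaw -175.46 tilt [ 0.0114 -0.0065] F [ 0.04 -1.15 -1.05] M [ 0.001  0.035 -0.027] g 60.1 q [ 0.23  0.4  -0.9   1.78  0.36  1.13  0.86]
[[-0.8,-0.5,-18.6,-0.1,0.2,0],[-0.7,-0.4,-18.6,-0.1,0.2,0],[-0.6,-0.4,-18.6,-0.1,0.2,0],[0,0,0,0,0,10],[0,0,0,0,0,10],[0,0,0,0,0,10],[0,0,0,0,0,10],[0,0,0,0,0,10],[0,0,0,0,0,10],[0,0,0,0,0,10],[0,0,0,0,0,10],[0,0,0,0,0,10],[0,0,14.3,0,0,0],[0,0,14.3,0,0,0],[0,0,14.3,0,0,0],[0,0,14.3,0,0,0]]
```

Request:
{"api": "step_arm", "payload": {"motion": [[0, 0, -19, -0.1, 0.2, 0], [-1, 0, -19, -0.1, 0.2, 0], [-1, 0, -19, -0.1, 0.2, 0], [0, 0, 0, 0, 0, 10], [0, 0, 0, 0, 0, 10], [0, 0, 0, 0, 0, 10], [0, 0, 0, 0, 0, 10], [0, 0, 0, 0, 0, 10], [0, 0, 0, 0, 0, 10], [0, 0, 0, 0, 0, 10], [0, 0, 0, 0, 0, 10], [0, 0, 0, 0, 0, 10], [0, 0, 0, 0, 0, 0]]}}

```text
clock: 9.6
position: [0.5007, 0.237, 0.191]
ee_rot: [0.695, 0.719, 0.006, 0.002]
ft_force: [1.2, 0.1, 0.0]
grip_width: 0.704
```

Run:
```python
from h import *
st()
info=manip.camera_info("wrist");im=manip.camera("wrist");cv2.imwrite("pics/w3.png",im)
hsv=cv2.cvtColor(im,cv2.COLOR_BGR2HSV)
m=cv2.inRange(hsv,(100,120,170),(125,255,255));c=max(cv2.findContours(m,0,2)[0],key=cv2.contourArea)
r=cv2.minAreaRect(c);print(r,onz("wrist",*r[0],.15,info))
plan([((.4985,.2315,.113),94.5,5)])
```

```text
t 9.6 p [500.7 237.  191. ] yaw 91.89 tilt [0.0113 0.0069] F [1.18 0.15 0.03] M [ 0.011  0.044 -0.015] g 60.1 q [ 0.07  0.26 -0.69  1.69  0.18  1.24 -0.62]
((307.20819091796875, 287.83074951171875), (40.4835090637207, 44.84999084472656), 86.42366790771484) [0.49733573 0.23186459 0.15      ]
[[-1.2,-0.7,15.6,0.1,-0.1,-0.5],[-1.2,-0.7,15.6,0.1,-0.1,-0.5],[-1.1,-0.6,15.6,0.1,-0.1,-0.5],[-1.1,-0.6,15.6,0.1,-0.1,-0.5],[-1.1,-0.6,15.6,0.1,-0.1,-0.5]]
```

View pics/w3.png

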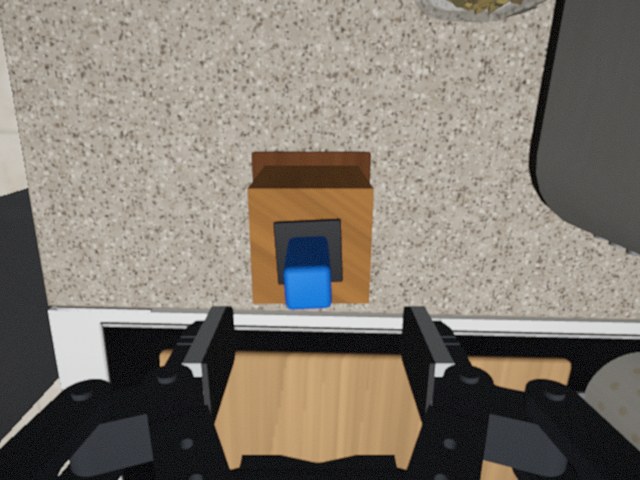

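Request:
{"api": "step_arm", "payload": {"motion": [[-2, -1.5, 15, 0.2, -0.2, -1], [-2, -1.5, 15, 0.2, -0.2, -1], [-1, 0, 15, 0.1, -0.1, -0.5], [0, 0, 15, 0, 0, 0], [0, 0, 0, 0, 0, 0]]}}

```text
clock: 10.28
position: [0.4974, 0.2311, 0.1256]
ee_rot: [0.675, 0.738, -0.001, 0.001]
ft_force: [-1.1, -0.2, -0.1]
grip_width: 0.701
```

Run:
```python
from h import *
st()
plan([((.4975,.232,.113),94.5,2)])
```

```text
t 10.28 p [497.4 231.1 125.6] yaw 95.14 tilt [ 0.0001 -0.0034] F [-1.09 -0.24 -0.14] M [ 0.006  0.027 -0.027] g 59.9 q [ 0.06  0.33 -0.68  1.76  0.23  1.13 -0.6 ]
[[0.5,0.1,6.3,0,0.1,0.3],[0.5,0.1,6.3,0,0.1,0.3]]
```

Request:
{"api": "step_arm", "payload": {"motion": [[0.5, 0, 6, 0, 0.1, 0], [0.5, 0, 6, 0, 0.1, 0], [0, 0, 0, 0, 0, 0]]}}

```text
clock: 10.65
position: [0.4977, 0.2325, 0.1134]
ee_rot: [0.675, 0.738, 0.001, -0.0]
ft_force: [0.1, 0.2, 1.2]
grip_width: 0.703
```

Request:
{"api": "step_arm", "payload": {"motion": [[0, 0, 0, 0, 0, 0], [0, 0, 0, 0, 0, 0], [0, 0, 0, 0, 0, 0], [0, 0, 0, 0, 0, 0], [0, 0, 0, 0, 0, 0]], "jaw": 15, "force": 100}}

```text
clock: 11.28
position: [0.4981, 0.2327, 0.1142]
ee_rot: [0.675, 0.738, 0.001, 0.0]
ft_force: [0.0, 0.6, -1.0]
grip_width: 0.247
```

Run:
```python
from h import *
st()
plan([((.498,.232,.225),95,6),((.56,-.106,.25),118,10)])
```

```text
t 11.28 p [498.1 232.7 114.2] yaw 95.16 tilt [0.002  0.0012] F [ 0.03  0.58 -1.04] M [ 0.026 -0.012 -0.036] g 21.1 q [ 0.06  0.34 -0.68  1.77  0.24  1.11 -0.61]
[[-0.1,0,-18.5,0,0,0],[-0.1,0,-18.5,0,0,0],[-0.1,0,-18.5,0,0,0],[-0.1,0,-18.5,0,0,0],[-0.1,0,-18.5,0,0,0],[-0.1,0,-18.5,0,0,0],[-34.2,3.2,-2.5,0,0,-2.3],[-34.3,1.9,-2.5,0,0,-2.3],[-34.4,0.5,-2.5,0,0,-2.3],[-34.4,-0.9,-2.5,0,0,-2.3],[-34.3,-2.3,-2.5,0,0,-2.3],[-34.2,-3.7,-2.5,0,0,-2.3],[-34,-5,-2.5,0,0,-2.3],[-33.8,-6.4,-2.5,0,0,-2.3],[-33.5,-7.7,-2.5,0,0,-2.3],[-33.1,-9.1,-2.5,0,0,-2.3]]
```

Request:
{"api": "step_arm", "payload": {"motion": [[0, 0, -15, 0, 0, 0], [0, 0, -20, 0, 0, 0], [0, 0, -20, 0, 0, 0], [0, 0, -20, 0, 0, 0], [0, 0, -20, 0, 0, 0], [0, 0, -17, 0, 0, 0], [0, 0, 0, 0, 0, 0]]}}

```text
clock: 12.15
position: [0.4977, 0.2331, 0.2349]
ee_rot: [0.674, 0.738, 0.002, 0.001]
ft_force: [0.1, -0.5, -1.6]
grip_width: 0.243
```

Run:
```python
from h import *
st()
plan([((.556,-.128,.235),117.5,12)])
```

```text
t 12.15 p [497.7 233.1 234.9] yaw 95.2 tilt [0.004  0.0022] F [ 0.13 -0.53 -1.64] M [ 0.008 -0.003  0.043] g 20.8 q [ 0.09  0.23 -0.7   1.63  0.15  1.33 -0.54]
[[-30.4,2.1,-0.1,0,0,-1.9],[-30.5,1.1,0,0,0,-1.9],[-30.5,0.1,0,0,0,-1.9],[-30.5,-0.9,0,0,0,-1.9],[-30.4,-1.8,0,0,0,-1.9],[-30.3,-2.8,0,0,0,-1.9],[-30.2,-3.8,0,0,0,-1.9],[-30.1,-4.8,0,0,0,-1.9],[-29.9,-5.8,0,0,0,-1.9],[-29.7,-6.7,0,0,0,-1.9],[-29.5,-7.7,0,0,0,-1.9],[-29.2,-8.6,0,0,0,-1.9]]
```

Request:
{"api": "step_arm", "payload": {"motion": [[-15, 2, 0, 0, 0, -1.9], [-30, 1, 0, 0, 0, -1.9], [-30, 0, 0, 0, 0, -1.9], [-30, -1, 0, 0, 0, -1.9], [-30, -2, 0, 0, 0, -1.9], [-30, -3, 0, 0, 0, -1.9], [-30, -4, 0, 0, 0, -1.9], [-30, -5, 0, 0, 0, -1.9], [-30, -6, 0, 0, 0, -1.9], [-30, -7, 0, 0, 0, -1.9], [-30, -8, 0, 0, 0, -1.9], [-20, -6, 0, 0, 0, -1.9], [-10, -3, 0, 0, 0, 0], [0, 0, 0, 0, 0, 0]]}}

```text
clock: 13.9
position: [0.5532, -0.1224, 0.2236]
ee_rot: [0.509, 0.861, -0.001, -0.006]
ft_force: [-1.2, 1.1, -1.3]
grip_width: 0.246
```

Run:
```python
from h import *
st()
plan([((.556,-.128,.235),117.5,2)])
info=manip.camera_info("wrist");im=manip.camera("wrist");cv2.imwrite("pics/w4.png",im)
cv2.imwrite("pics/top4.png",manip.camera("top"))
```

```text
t 13.9 p [ 553.2 -122.4  223.6] yaw 118.84 tilt [-0.0116  0.0035] F [-1.21  1.08 -1.29] M [ 0.017 -0.03   0.001] g 21.0 q [ 0.56  0.26 -0.5   1.6   0.12  1.33  0.55]
[[-3.1,-0.2,-5.7,-0.2,-0.2,0.7],[-3.1,-0.1,-5.7,-0.2,-0.2,0.7]]
```

View pics/w4.png

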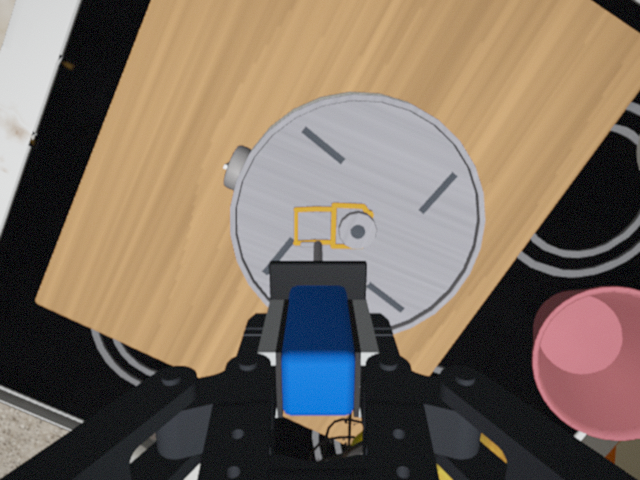

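Run:
```python
from h import *
im=cv2.imread("pics/w4.png")
cv2.imwrite("pics/w4c.png",cv2.resize(im[185:285,255:395],None,fx=5.5,fy=5.5,interpolation=cv2.INTER_CUBIC))
```

```text
(no output)
```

View pics/w4c.png

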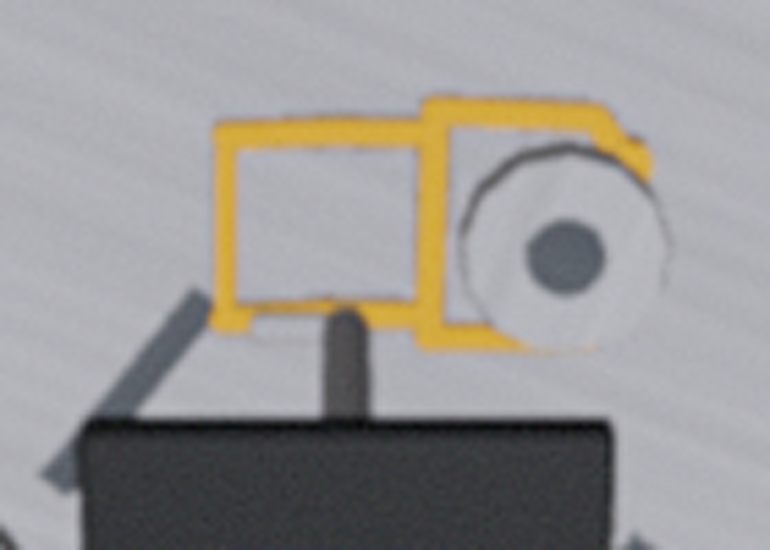

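Run:
```python
from h import *
im=cv2.imread("pics/top4.png")
cv2.imwrite("pics/t4c.png",cv2.resize(im[160:300,270:420],None,fx=4,fy=4,interpolation=cv2.INTER_CUBIC))
cv2.imwrite("pics/scene4.png",manip.camera("scene"))
im=cv2.imread("pics/scene4.png")
cv2.imwrite("pics/s4c.png",cv2.resize(im[150:300,240:390],None,fx=4,fy=4,interpolation=cv2.INTER_CUBIC))
```

```text
(no output)
```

View pics/t4c.png

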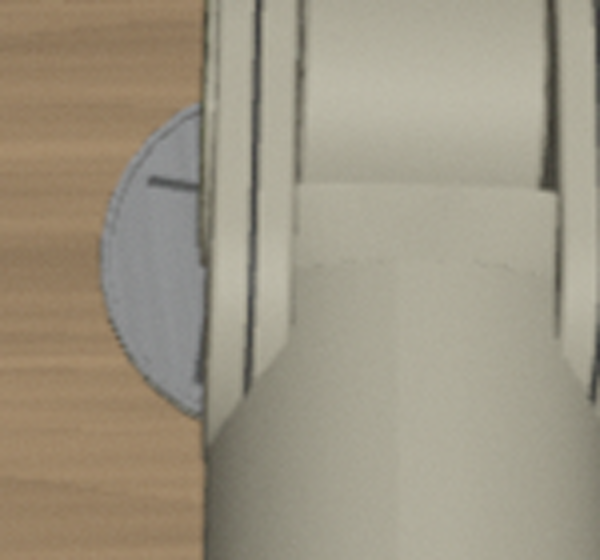

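View pics/s4c.png

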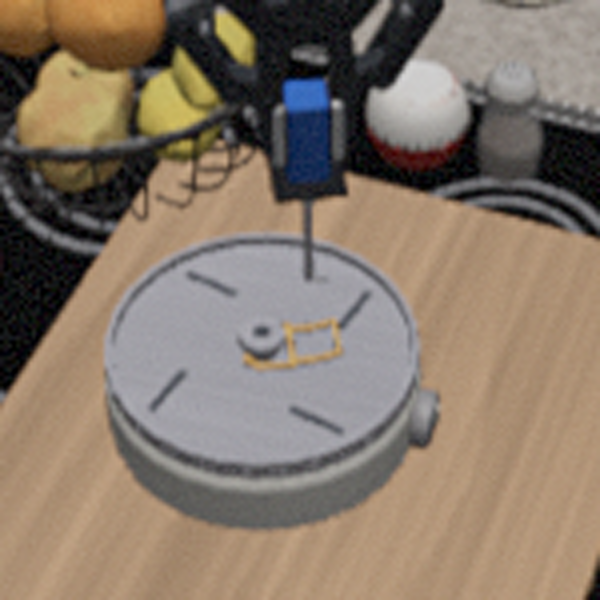

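Run:
```python
from h import *
C=lambda x,y:((x+.5)/5.5-.5+255,(y+.5)/5.5-.5+185)
_,p,R=pose();st()
x,e=tri([ray("wrist",*C(347,322)),ray("scene",(309.5)/4-.5+240,278.5/4-.5+150)])
print("ankle",x,e,"tool",R.T@(x-p))
zd=.074
f=lambda a,h:onz("wrist",*C(*a),zd+h)
sp=f((566,256),.015);print("spindle",sp)
b1=f((226,132),.0055);b2=f((224,316),.0055);c1=f((432,116),.002);c2=f((431,330),.002)
print(b1,b2,c1,c2)
bm=(b1+b2)/2;cm=(c1+c2)/2
print("bar",bm,"cross",cm,"bar-spindle",np.linalg.norm((bm-sp)[:2]),np.linalg.norm((cm-sp)[:2]))
an=lambda v:np.degrees(np.arctan2(v[1],v[0]))
print(an(bm-sp),an(bm-cm),an(b2-b1)-90,an(c2-c1)-90,an(b1-c1),an(b2-c2), np.linalg.norm(b1-b2),np.linalg.norm(c1-c2))
```

```text
t 14.05 p [ 553.4 -121.   224.1] yaw 118.99 tilt [-0.0108  0.0035] F [ 0.13 -0.72  0.4 ] M [ 0.003 -0.04  -0.019] g 21.4 q [ 0.56  0.26 -0.5   1.6   0.12  1.33  0.55]
ankle [ 0.55260201 -0.11932231  0.13844455] [np.float64(3.835879357895917e-06), np.float64(3.835879357994758e-06)] tool [0.00109193 0.00079453 0.08566647]
spindle [ 0.57943803 -0.11331464  0.089     ]
[ 0.53632823 -0.12215097  0.0795    ] [ 0.5474945  -0.14357189  0.0795    ] [ 0.55823848 -0.1085468   0.076     ] [ 0.57216519 -0.13329414  0.076     ]
bar [ 0.54191136 -0.13286143  0.0795    ] cross [ 0.56520184 -0.12092047  0.076     ] bar-spindle 0.042312259785631676 0.016140563287210835
-152.4860143577206 -152.85591307889953 -152.46794598567243 -150.6310983395549 -148.16367485188582 -157.3835089062645 0.024156597250155638 0.02839689887804408
```

Run:
```python
from h import *
st();plan([((.5555,-.128,.195),117.5,4)])
```

```text
t 14.05 p [ 553.4 -121.   224.1] yaw 118.99 tilt [-0.0108  0.0035] F [ 0.13 -0.72  0.4 ] M [ 0.003 -0.04  -0.019] g 21.4 q [ 0.56  0.26 -0.5   1.6   0.12  1.33  0.55]
[[-1.9,-0.3,7.3,-0.1,-0.1,0.4],[-1.8,-0.3,7.3,-0.1,-0.1,0.4],[-1.8,-0.3,7.3,-0.1,-0.1,0.4],[-1.8,-0.3,7.3,-0.1,-0.1,0.4]]
```

Request:
{"api": "step_arm", "payload": {"motion": [[-2, 0, 7, -0.1, -0.1, 0.4], [-2, 0, 7, -0.1, -0.1, 0.4], [-2, -0.5, 7, -0.1, -0.1, 0.4], [-1, -0.5, 7, -0.1, -0.1, 0.3], [0, 0, 0, 0, 0, 0], [0, 0, 0, 0, 0, 0]]}}

```text
clock: 14.8
position: [0.5555, -0.126, 0.1938]
ee_rot: [0.519, 0.855, 0.0, -0.001]
ft_force: [-0.7, -0.4, -0.6]
grip_width: 0.249
```

Run:
```python
from h import *
st();im=manip.camera("wrist");cv2.imwrite("pics/w5.png",im);st()
cv2.imwrite("pics/w5c.png",cv2.resize(im[160:290,245:385],None,fx=5.5,fy=4.6,interpolation=cv2.INTER_CUBIC))
s=manip.camera("scene");cv2.imwrite("pics/s5.png",s)
cv2.imwrite("pics/s5c.png",cv2.resize(s[190:270,270:370],None,fx=6,fy=6,interpolation=cv2.INTER_CUBIC))
```

```text
t 14.8 p [ 555.5 -126.   193.8] yaw 117.51 tilt [-0.0012  0.0007] F [-0.74 -0.43 -0.59] M [ 0.048  0.056 -0.011] g 21.3 q [ 0.56  0.28 -0.49  1.64  0.13  1.26  0.52]
t 14.85 p [ 555.6 -126.   193.8] yaw 117.5 tilt [-0.0011  0.0007] F [ 0.28  0.9  -0.77] M [ 0.073 -0.015  0.019] g 21.0 q [ 0.56  0.28 -0.49  1.64  0.13  1.26  0.52]
```

View pics/w5c.png

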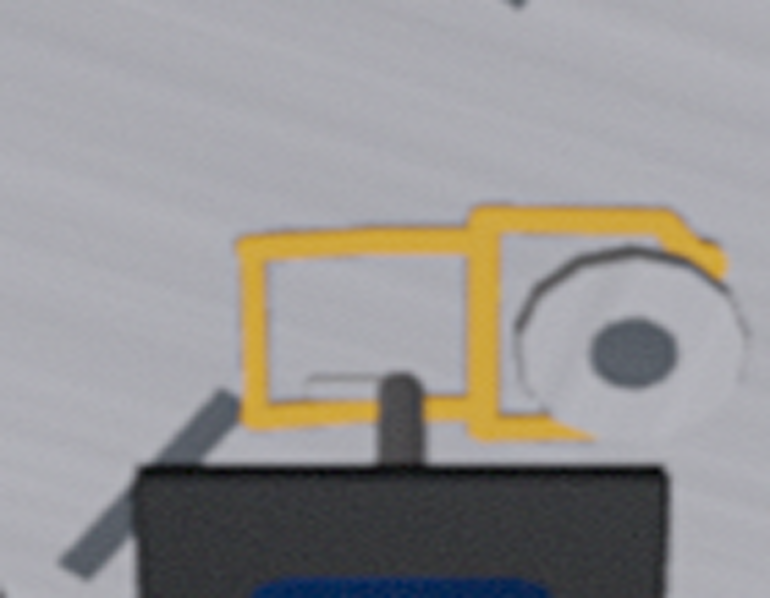

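View pics/s5c.png

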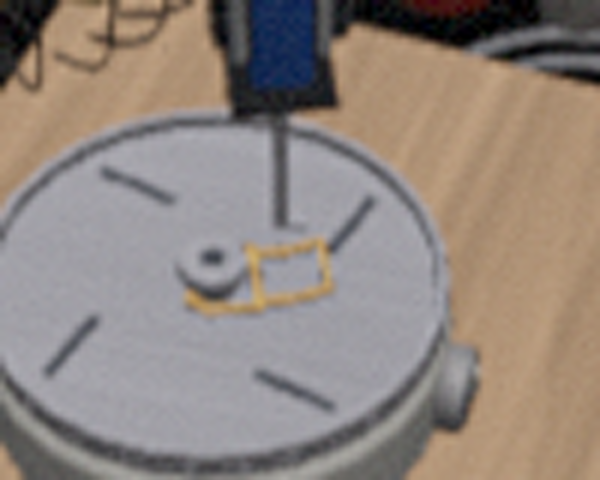

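Run:
```python
from h import *
C=lambda x,y:((x+.5)/5.5-.5+245,(y+.5)/4.6-.5+160)
_,p,R=pose();zd=.074
x,e=tri([ray("wrist",*C(402,376)),ray("scene",280.5/6-.5+270,225.5/6-.5+190)])
print("ankle",x,e,"tool",R.T@(x-p))
f=lambda a,h:onz("wrist",*C(*a),zd+h)
sp=f((634,353),.015);print("spindle",sp)
b1=f((255,246),.0055);b2=f((257,416),.0055);c1=f((484,219),.002);c2=f((484,427),.002)
bm=(b1+b2)/2;cm=(c1+c2)/2
an=lambda v:np.degrees(np.arctan2(v[1],v[0]))
print("bar",bm,"cross",cm,np.linalg.norm((bm-sp)[:2]),an(bm-sp),an(b2-b1)-90,an(c2-c1)-90)
# in tool frame
for n,X in("sp",sp),("bar",bm),("cross",cm): print(n,R.T@(X-p)*1e3)
for zt in(.083,.085,.0865,.088,.09):
    # shank column at depth zt in the tool frame
    z=p[2]-zt;print(zt,R.T@(onz("wrist",*C(402,380),z)-p)*1e3, "footline",R.T@(onz("wrist",*C(305,376),z)-p)*1e3)
```

```text
ankle [ 0.55545441 -0.12348776  0.10865029] [np.float64(0.00033411973203860033), np.float64(0.0003341197320384648)] tool [0.00224228 0.00112413 0.08523199]
spindle [ 0.57922458 -0.11484025  0.089     ]
bar [ 0.5420104  -0.13435143  0.0795    ] cross [ 0.56505193 -0.12234897  0.076     ] 0.04201881700219528 -152.33222533517088 -153.01806621438004 -151.86799413595799
sp [ -1.08503318  26.21269571 104.86428226]
bar [ -1.21632307 -15.80045506 114.38840466]
cross [ -1.21423441  10.18176241 117.87340964]
0.083 [ 2.53965939  0.79650327 83.00229145] footline [ 3.03712508 -8.93966989 83.00843932]
0.085 [ 1.86488745  0.7947354  85.00157898] footline [ 2.36674919 -9.02747526 85.00778118]
0.0865 [ 1.35880849  0.7934095  86.50104463] footline [ 1.86396727 -9.09332929 86.50728757]
0.088 [ 0.85272954  0.79208359 88.00051028] footline [ 1.36118536 -9.15918333 88.00679397]
0.09 [ 0.1779576   0.79031572 89.99979781] footline [ 0.69080947 -9.2469887  90.00613583]
```

Request:
{"api": "step_arm", "payload": {"motion": [[-1, -0.5, 4, 0, 0, 0], [-0.5, 0, 5, 0, 0, 0], [0, 0, 5, 0, 0, 0], [0, 0, 4, 0, 0, 0], [0, 0, 2, 0, 0, 0], [0, 0, 0, 0, 0, 0]]}}

```text
clock: 15.65
position: [0.5559, -0.1277, 0.1725]
ee_rot: [0.519, 0.855, 0.0, -0.001]
ft_force: [-0.9, -0.4, -1.0]
grip_width: 0.246
```

Run:
```python
from h import *
st();im=manip.camera("wrist");cv2.imwrite("pics/w6.png",im);st()
cv2.imwrite("pics/w6c.png",cv2.resize(im[160:290,245:385],None,fx=5.5,fy=4.6,interpolation=cv2.INTER_CUBIC))
plan([((.5555,-.1275,.172),117.5,2)])
```

```text
t 15.65 p [ 555.9 -127.7  172.5] yaw 117.51 tilt [-0.0009  0.0007] F [-0.9  -0.43 -0.99] M [-0.029  0.055 -0.014] g 21.0 q [ 0.56  0.29 -0.49  1.67  0.14  1.22  0.52]
t 15.7 p [ 555.9 -127.7  172.6] yaw 117.51 tilt [-0.0008  0.0006] F [ 0.5   0.06 -0.9 ] M [ 0.005 -0.007 -0.028] g 20.9 q [ 0.56  0.29 -0.49  1.66  0.14  1.22  0.52]
[[0.2,-0.1,0.3,0,0,0],[0.2,-0.1,0.3,0,0,0]]
```

View pics/w6c.png

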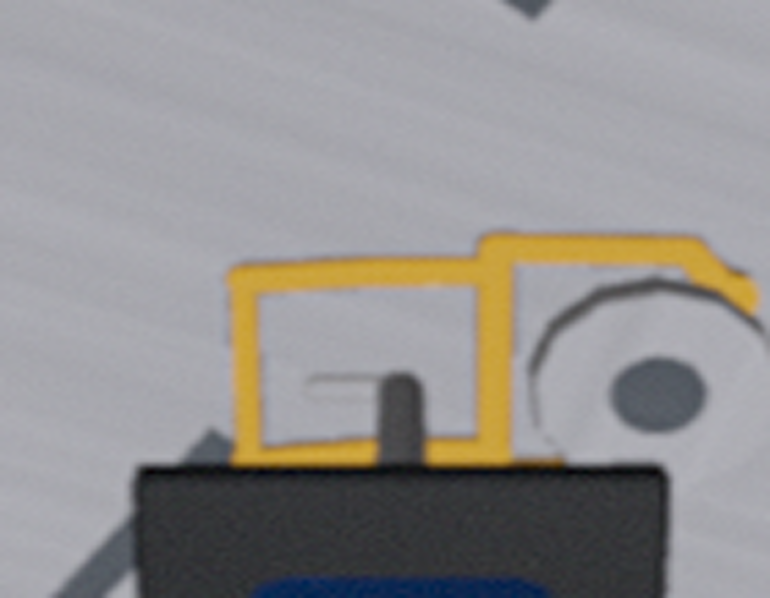

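Request:
{"api": "step_arm", "payload": {"motion": [[0, 0, 2, 0, 0, 0], [0, 0, 2, 0, 0, 0], [0, 0, 1, 0, 0, 0], [0, 0, 1, 0, 0, 0], [0, 0, 0, 0, 0, 0]]}}

```text
clock: 16.32
position: [0.5561, -0.1277, 0.1665]
ee_rot: [0.519, 0.855, 0.0, -0.0]
ft_force: [-0.3, -0.1, -0.8]
grip_width: 0.246
```

Request:
{"api": "step_arm", "payload": {"motion": [[0, 0, 1, 0, 0, 0], [0, 0, 1, 0, 0, 0]]}}

```text
clock: 16.58
position: [0.5563, -0.1278, 0.1649]
ee_rot: [0.519, 0.855, 0.0, 0.0]
ft_force: [-1.4, -0.0, 6.3]
grip_width: 0.244
```

Request:
{"api": "step_arm", "payload": {"motion": [[0, 0, 1, 0, 0, 0], [0, 0, 1, 0, 0, 0]]}}

```text
clock: 16.82
position: [0.5566, -0.1278, 0.1648]
ee_rot: [0.519, 0.855, 0.0, 0.001]
ft_force: [-5.0, 0.7, 9.1]
grip_width: 0.244
```

Request:
{"api": "step_arm", "payload": {"motion": [[0, 0, -0.2, 0, 0, 0], [0, 0, 0, 0, 0, 0]]}}

```text
clock: 17.08
position: [0.5567, -0.1278, 0.1652]
ee_rot: [0.519, 0.855, 0.0, 0.001]
ft_force: [0.2, -0.0, -0.3]
grip_width: 0.245
```

Run:
```python
from h import *
st();im=manip.camera("wrist");cv2.imwrite("pics/w7.png",im);s=manip.camera("scene");st()
a=cv2.resize(im[190:290,255:385],None,fx=5,fy=5,interpolation=cv2.INTER_CUBIC)
cv2.imwrite("pics/w7c.png",a)
cv2.imwrite("pics/s7c.png",cv2.resize(s[190:270,270:370],None,fx=6,fy=6,interpolation=cv2.INTER_CUBIC))
```

```text
t 17.07 p [ 556.7 -127.8  165.2] yaw 117.51 tilt [ 0.0017 -0.0007] F [ 0.17 -0.04 -0.34] M [-0.001 -0.011 -0.012] g 20.9 q [ 0.56  0.3  -0.49  1.67  0.15  1.2   0.51]
t 17.18 p [ 556.7 -127.8  165.1] yaw 117.5 tilt [ 0.0017 -0.0007] F [ 0.09  0.16 -0.26] M [-0.045 -0.061 -0.008] g 20.8 q [ 0.56  0.3  -0.49  1.67  0.15  1.2   0.51]
```

View pics/w7c.png

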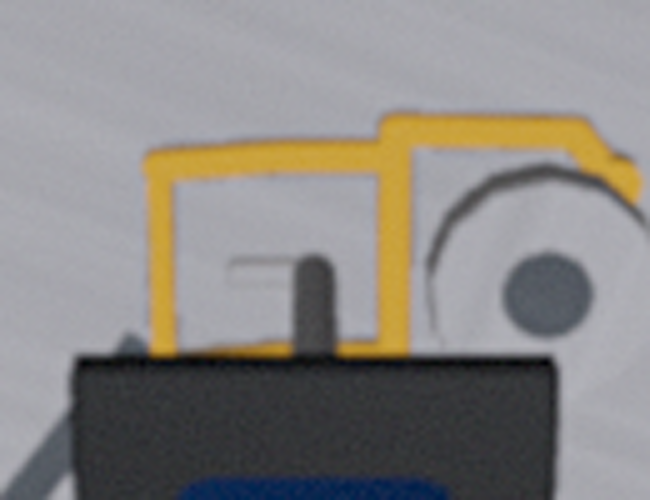

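View pics/s7c.png

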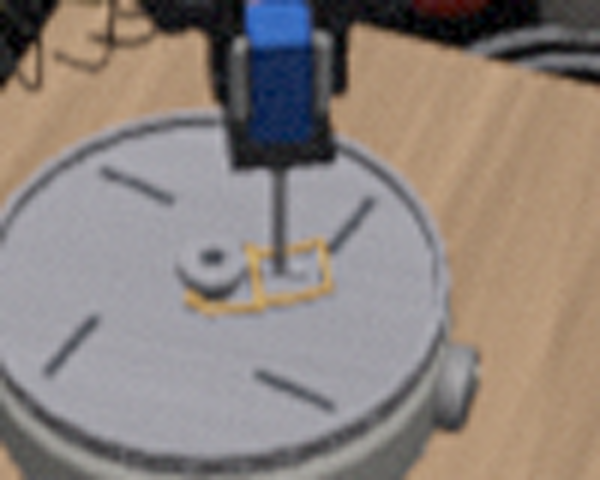

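Request:
{"api": "step_arm", "payload": {"motion": [[-0.5, -2, 0.4, 0, 0, 0], [0, -3, 0.2, 0, 0, 0], [0, -3, 0.2, 0, 0, 0], [0, -2, 0.2, 0, 0, 0], [0, 0, 0, 0, 0, 0]]}}

```text
clock: 17.8
position: [0.5487, -0.1328, 0.165]
ee_rot: [0.519, 0.855, 0.001, 0.002]
ft_force: [0.4, 0.9, 1.5]
grip_width: 0.243
```

Run:
```python
from h import *
st();im=manip.camera("wrist");cv2.imwrite("pics/w8.png",im)
a=cv2.resize(im[190:290,255:385],None,fx=5,fy=5,interpolation=cv2.INTER_CUBIC)
cv2.imwrite("pics/w8c.png",a)
```

```text
t 17.8 p [ 548.7 -132.8  165. ] yaw 117.52 tilt [ 0.0049 -0.0003] F [0.43 0.9  1.51] M [ 0.19  -0.162  0.021] g 20.8 q [ 0.57  0.28 -0.49  1.69  0.14  1.19  0.53]
```

View pics/w8c.png

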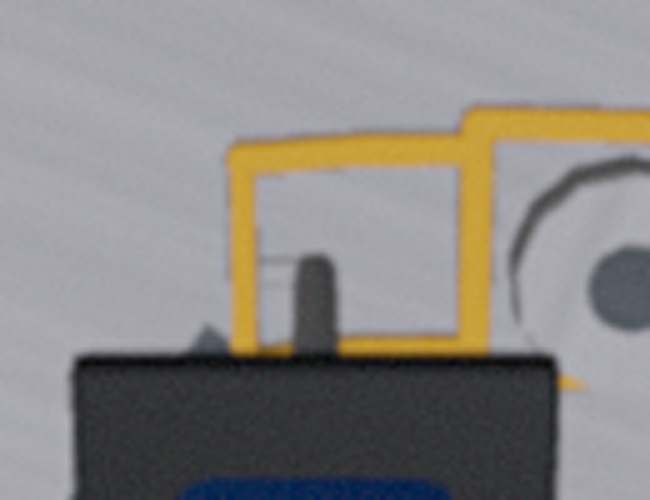

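Run:
```python
from h import *
_,p,R=pose();d=R[:,1]
plan([(p-.003*d-np.array([0,0,.0004]),117.5,1)])
```

```text
[[0,-3,0.4,0.2,0.1,0]]
```

Request:
{"api": "step_arm", "payload": {"motion": [[0, -2.5, 0.2, -0.1, 0.2, 0], [0, -2.5, 0.2, 0, 0, 0]]}}

```text
clock: 18.1
position: [0.5449, -0.1348, 0.165]
ee_rot: [0.518, 0.855, 0.003, 0.002]
ft_force: [2.0, 0.7, 2.8]
grip_width: 0.247
```

Run:
```python
from h import *
st()
```

```text
t 18.1 p [ 544.9 -134.8  165. ] yaw 117.55 tilt [0.0064 0.004 ] F [2.01 0.73 2.78] M [ 0.303 -0.648  0.011] g 21.1 q [ 0.58  0.28 -0.49  1.7   0.13  1.19  0.54]
```

Request:
{"api": "step_arm", "payload": {"motion": [[0, -2.5, 0.2, 0.2, 0, 0], [0, -2.5, 0.2, 0.2, 0, 0]]}}

```text
clock: 18.35
position: [0.5416, -0.1363, 0.1651]
ee_rot: [0.518, 0.855, 0.002, 0.001]
ft_force: [6.5, 3.6, 0.5]
grip_width: 0.246
```

Run:
```python
from h import *
st();_,p,R=pose();print((np.array([.5567,-.1278,0])-p)@[.887,.462,0]*1e3)
im=manip.camera("wrist");a=cv2.resize(im[190:290,255:385],None,fx=5,fy=5,interpolation=cv2.INTER_CUBIC)
cv2.imwrite("pics/w9c.png",a)
```

```text
t 18.35 p [ 541.6 -136.3  165.1] yaw 117.59 tilt [0.0033 0.0018] F [6.46 3.63 0.53] M [ 0.996 -1.879 -0.028] g 21.0 q [ 0.58  0.27 -0.49  1.71  0.13  1.19  0.55]
17.350672588718087
```

View pics/w9c.png

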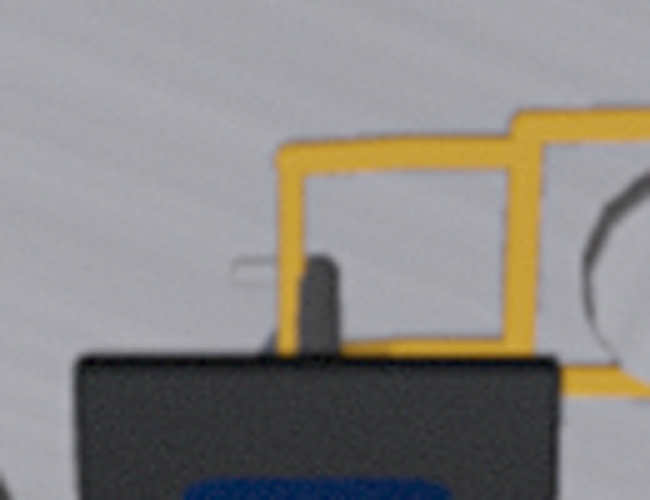

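Request:
{"api": "step_arm", "payload": {"motion": [[0, -2.5, 0.4, 0.1, 0, 0], [0, -2.5, 0.4, 0.1, 0, 0]]}}

```text
clock: 18.65
position: [0.5396, -0.1367, 0.1651]
ee_rot: [0.517, 0.856, 0.002, 0.002]
ft_force: [7.5, 4.7, 0.8]
grip_width: 0.246
```

Request:
{"api": "step_arm", "payload": {"motion": [[0, -2.5, 0.3, 0.1, 0, 0], [0, -2.5, 0.3, 0.1, 0, 0]]}}

```text
clock: 18.9
position: [0.5377, -0.1368, 0.1651]
ee_rot: [0.516, 0.856, 0.003, 0.003]
ft_force: [7.5, 2.6, -0.3]
grip_width: 0.249
```

Run:
```python
from h import *
st();_,p,R=pose();print((np.array([.5567,-.1278,0])-p)@[.887,.462,0]*1e3)
im=manip.camera("wrist");a=cv2.resize(im[190:290,255:385],None,fx=5,fy=5,interpolation=cv2.INTER_CUBIC)
cv2.imwrite("pics/w10c.png",a)
```

```text
t 18.9 p [ 537.7 -136.8  165.1] yaw 117.84 tilt [0.0089 0.0027] F [ 7.46  2.65 -0.31] M [ 1.084 -2.163  0.076] g 21.2 q [ 0.59  0.26 -0.49  1.72  0.13  1.18  0.56]
20.96980653598421
```

View pics/w10c.png

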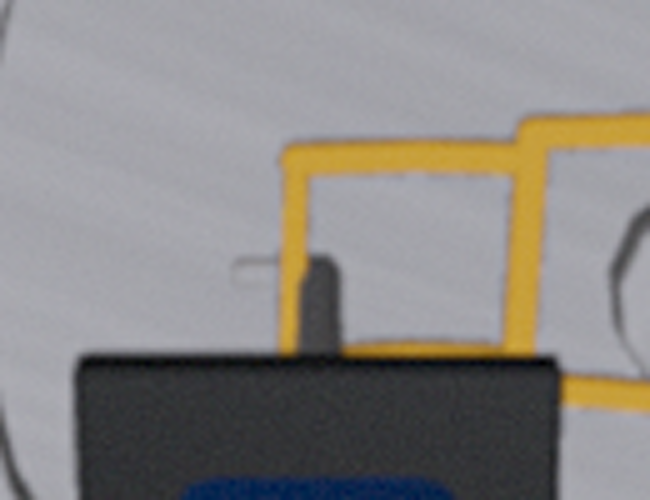

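Request:
{"api": "step_arm", "payload": {"motion": [[-0.8, -3.5, 0.5, 0.3, 0.2, 0.1], [-0.8, -3.5, 0.5, 0.2, 0.2, 0.1]]}}

```text
clock: 19.2
position: [0.5349, -0.1391, 0.165]
ee_rot: [0.517, 0.856, 0.004, -0.0]
ft_force: [6.8, 4.0, 1.5]
grip_width: 0.246
```

Run:
```python
from h import *
st();_,p,R=pose();d=(p-np.array([.5567,-.1278,0]));print(d@[-.887,-.462,0]*1e3,d@[-.462,.887,0]*1e3)
_,p,R=pose();plan([(p,117.5,1)])
```

```text
t 19.2 p [ 534.9 -139.1  165. ] yaw 117.78 tilt [0.0039 0.0072] F [6.76 3.95 1.46] M [ 1.135 -1.946 -0.044] g 21.0 q [ 0.6   0.26 -0.49  1.72  0.12  1.19  0.57]
24.58387502720813 0.05578886511888934
[[0,0,0,0.4,-0.3,0.3]]
```

Request:
{"api": "step_arm", "payload": {"motion": [[0, -3, 0.4, 0.3, -0.2, 0.2], [0, -3, 0.4, 0.2, -0.1, 0.1]]}}

```text
clock: 19.45
position: [0.5308, -0.1411, 0.1649]
ee_rot: [0.519, 0.855, -0.0, 0.001]
ft_force: [3.0, 1.7, 4.9]
grip_width: 0.248
```

Run:
```python
from h import *
st();_,p,R=pose();d=(p-np.array([.5567,-.1278,0]));print(d@[-.887,-.462,0]*1e3,d@[-.462,.887,0]*1e3)
_,p,R=pose();plan([(p,117.5,1)])
im=manip.camera("wrist");a=cv2.resize(im[180:300,255:405],None,fx=5,fy=5,interpolation=cv2.INTER_CUBIC)
cv2.imwrite("pics/w11c.png",a)
```

```text
t 19.45 p [ 530.8 -141.1  164.9] yaw 117.53 tilt [ 0.0014 -0.001 ] F [3.01 1.67 4.85] M [ 0.602 -0.913  0.022] g 21.2 q [ 0.6   0.25 -0.48  1.73  0.13  1.19  0.56]
29.121832580389967 0.22293136690011184
[[0,0,0,0,0.1,0]]
```

View pics/w11c.png

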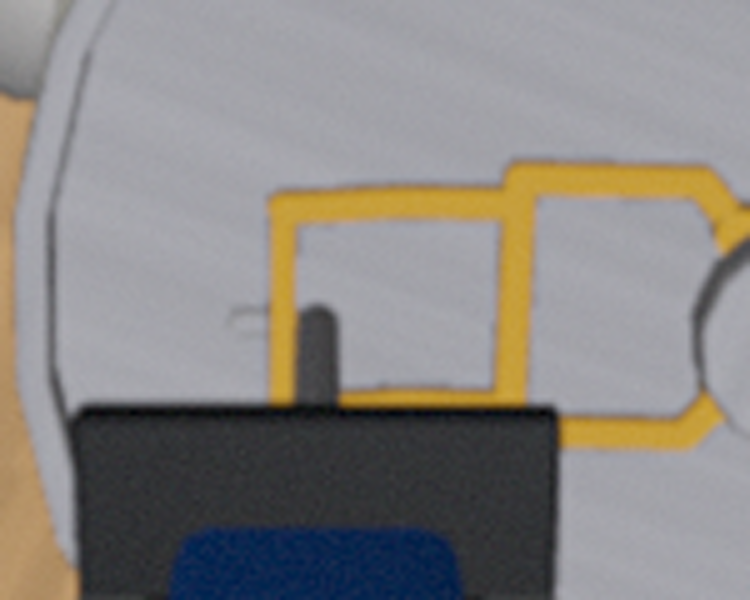

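Request:
{"api": "step_arm", "payload": {"motion": [[0, -2, 0, 0, 0, 0], [0, -2, 0.1, 0, 0, 0], [0, -2, 0.1, 0, 0, 0], [0, -2, 0.1, 0, 0, 0], [0, 0, 0, 0, 0, 0]]}}

```text
clock: 20.12
position: [0.5227, -0.1456, 0.1649]
ee_rot: [0.519, 0.855, -0.0, 0.001]
ft_force: [1.8, 1.8, 5.0]
grip_width: 0.244
```

Run:
```python
from h import *
st();_,p,R=pose();d=(p-np.array([.5567,-.1278,0]));print(d@[-.887,-.462,0]*1e3,d@[-.462,.887,0]*1e3)
_,p,R=pose();plan([(p,117.5,1)])
im=manip.camera("wrist");a=cv2.resize(im[180:300,255:405],None,fx=5,fy=5,interpolation=cv2.INTER_CUBIC)
cv2.imwrite("pics/w12c.png",a)
```

```text
t 20.12 p [ 522.7 -145.6  164.9] yaw 117.49 tilt [ 0.001  -0.0016] F [1.77 1.76 4.96] M [ 0.402 -0.567  0.008] g 20.8 q [ 0.61  0.24 -0.48  1.75  0.12  1.19  0.58]
38.37716115129416 -0.13897367391870133
[[0,0,0,0,0.1,0]]
```

View pics/w12c.png

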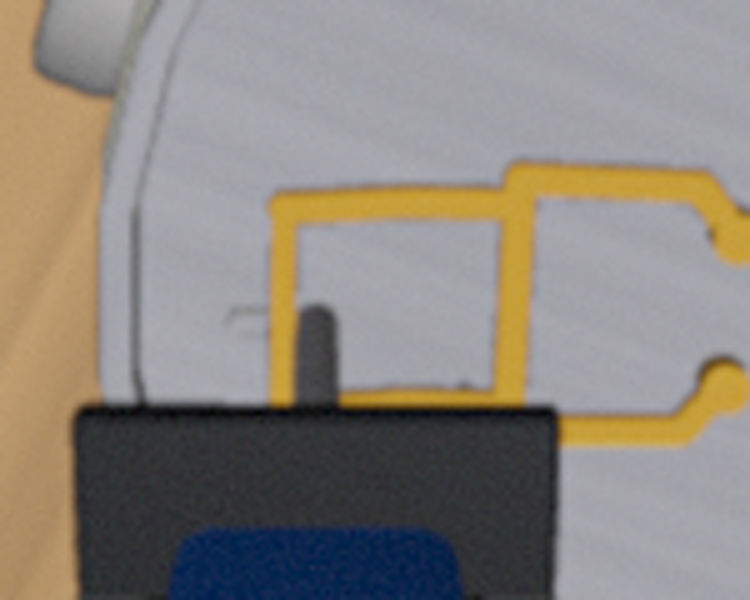

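Request:
{"api": "step_arm", "payload": {"motion": [[0, -2, 0, 0, 0, 0], [0, 0, -0.2, 0, 0, 0], [0, 1, -0.1, 0, 0, 0], [0, 3, 0, 0, 0, 0], [0, 3, 0, 0, 0, 0], [0, 3, 0, 0, 0, 0], [0, 2, 0, 0, 0, 0], [0, 0, 0, 0, 0, 0]]}}

```text
clock: 21.18
position: [0.5257, -0.1453, 0.1648]
ee_rot: [0.521, 0.854, -0.006, -0.004]
ft_force: [1.5, 1.1, 6.1]
grip_width: 0.245
```

Run:
```python
from h import *
st();_,p,R=pose();d=(p-np.array([.5567,-.1278,0]));print(d@[-.887,-.462,0]*1e3,d@[-.462,.887,0]*1e3)
im=manip.camera("wrist");a=cv2.resize(im[180:300,255:405],None,fx=5,fy=5,interpolation=cv2.INTER_CUBIC)
cv2.imwrite("pics/w13c.png",a)
```

```text
t 21.18 p [ 525.7 -145.3  164.8] yaw 117.25 tilt [-0.0134 -0.0069] F [1.47 1.05 6.05] M [ 0.463 -0.339 -0.042] g 20.9 q [ 0.6   0.25 -0.48  1.73  0.13  1.2   0.56]
35.59896053683029 -1.1569705714937966
```

View pics/w13c.png

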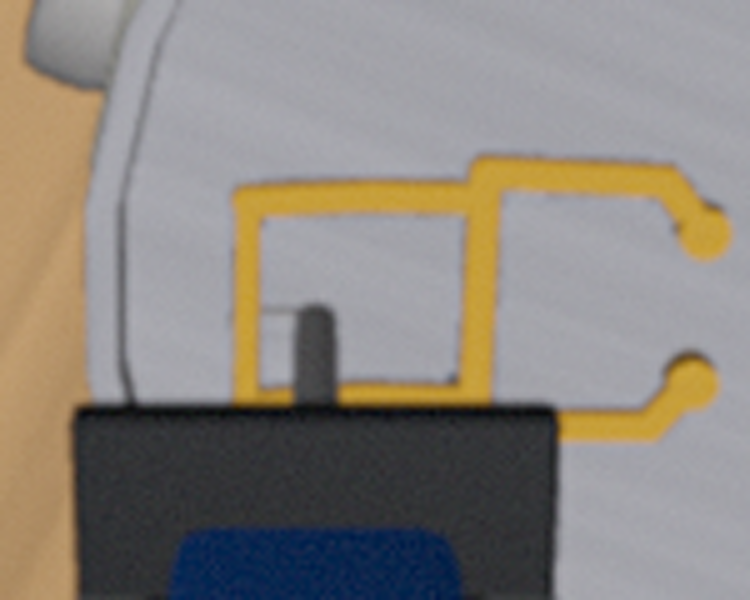

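Request:
{"api": "step_arm", "payload": {"motion": [[0, 0, -0.5, -0.4, 0, 0], [0, 0, 0, -0.4, 0, 0.1], [0, 0, 0, 0, 0, 0]]}}

```text
clock: 21.6
position: [0.5247, -0.1459, 0.1649]
ee_rot: [0.522, 0.853, -0.001, -0.001]
ft_force: [-0.4, 0.9, 4.5]
grip_width: 0.246
```

Run:
```python
from h import *
st();_,p,R=pose();d=(p-np.array([.5567,-.1278,0]));print(d@[-.887,-.462,0]*1e3,d@[-.462,.887,0]*1e3)
plan([(p,117.5,1)])
im=manip.camera("wrist");a=cv2.resize(im[180:300,255:405],None,fx=5,fy=5,interpolation=cv2.INTER_CUBIC)
cv2.imwrite("pics/w14c.png",a)
```

```text
t 21.6 p [ 524.7 -145.9  164.9] yaw 117.1 tilt [-0.0025 -0.0006] F [-0.4   0.92  4.53] M [ 0.292 -0.235  0.01 ] g 21.0 q [ 0.61  0.24 -0.48  1.74  0.12  1.19  0.57]
36.73560501310816 -1.2862350998164753
[[0,0,0,-0.1,0,-0.4]]
```

View pics/w14c.png

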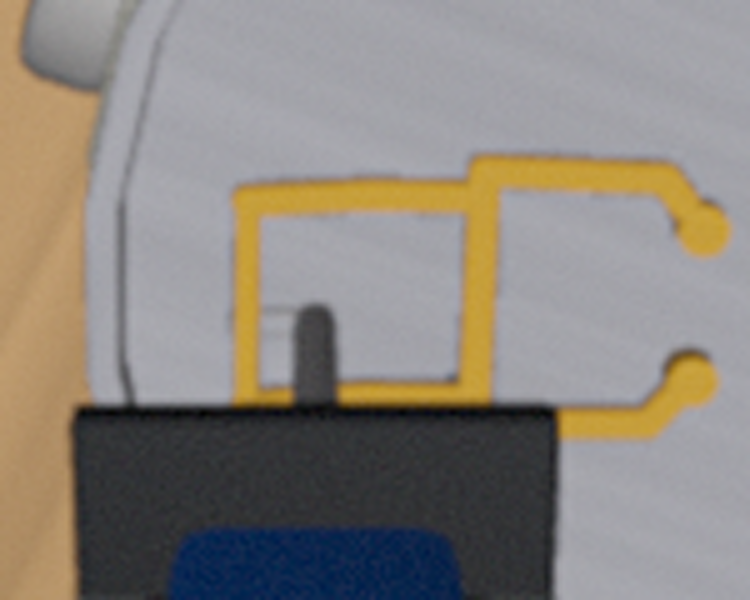

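Request:
{"api": "step_arm", "payload": {"motion": [[0.3, 0, -0.5, 0, 0, -0.2], [0.3, 3, 0, -0.3, 0, -0.1], [0, 3, 0, -0.3, 0, 0], [0, 0, 0, 0, 0, 0]]}}

```text
clock: 22.15
position: [0.5275, -0.1444, 0.1649]
ee_rot: [0.52, 0.854, 0.002, 0.0]
ft_force: [0.8, 1.5, 4.8]
grip_width: 0.245
```

Run:
```python
from h import *
st();_,p,R=pose();d=(p-np.array([.5567,-.1278,0]));print(d@[-.887,-.462,0]*1e3,d@[-.462,.887,0]*1e3)
plan([(p,117.5,1)])
im=manip.camera("wrist");a=cv2.resize(im[180:300,255:405],None,fx=5,fy=5,interpolation=cv2.INTER_CUBIC)
cv2.imwrite("pics/w15c.png",a)
```

```text
t 22.15 p [ 527.5 -144.4  164.9] yaw 117.32 tilt [0.0017 0.0025] F [0.76 1.53 4.78] M [ 0.281 -0.128 -0.004] g 20.9 q [ 0.61  0.25 -0.48  1.74  0.12  1.19  0.57]
33.617310283799874 -1.2231533495667204
[[0,0,0,0.2,-0.1,-0.2]]
```

View pics/w15c.png

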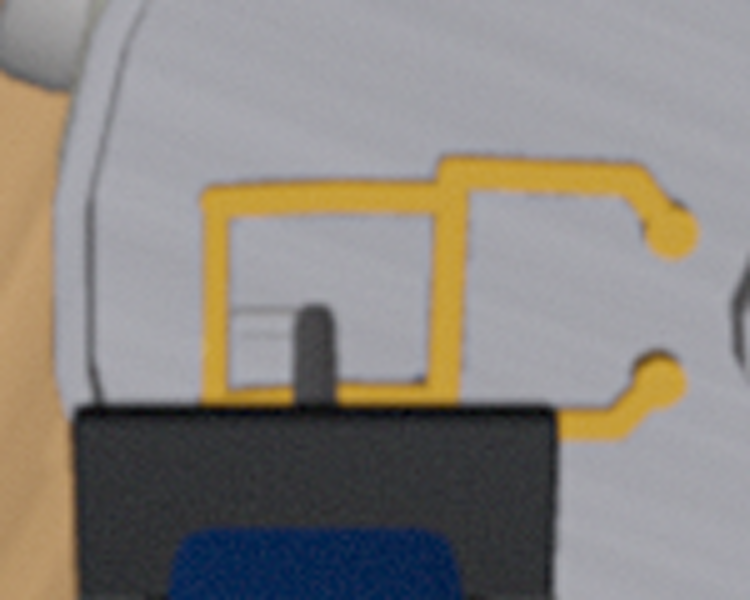

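Request:
{"api": "step_arm", "payload": {"motion": [[0.5, 2.5, -0.3, 0.1, 0, -0.1], [0.3, 2.5, -0.2, 0, 0, 0], [0, 1, 0, 0, 0, 0], [0, 0, 0, 0, 0, 0]]}}

```text
clock: 22.7
position: [0.5312, -0.142, 0.1648]
ee_rot: [0.52, 0.854, -0.001, -0.002]
ft_force: [-3.2, -0.9, 6.2]
grip_width: 0.246
```

Run:
```python
from h import *
st();_,p,R=pose()
plan([(p+np.array([0,0,.08]),117.5,6)])
im=manip.camera("wrist");a=cv2.resize(im[180:300,255:405],None,fx=5,fy=5,interpolation=cv2.INTER_CUBIC)
cv2.imwrite("pics/w16c.png",a)
```

```text
t 22.7 p [ 531.2 -142.   164.8] yaw 117.37 tilt [-0.0037  0.0003] F [-3.25 -0.89  6.23] M [-0.348  0.747 -0.013] g 21.0 q [ 0.6   0.26 -0.48  1.72  0.13  1.2   0.56]
[[0,0,-13.3,0,0,0],[0,0,-13.3,0,0,0],[0,0,-13.3,0,0,0],[0,0,-13.3,0,0,0],[0,0,-13.3,0,0,0],[0,0,-13.3,0,0,0]]
```

View pics/w16c.png

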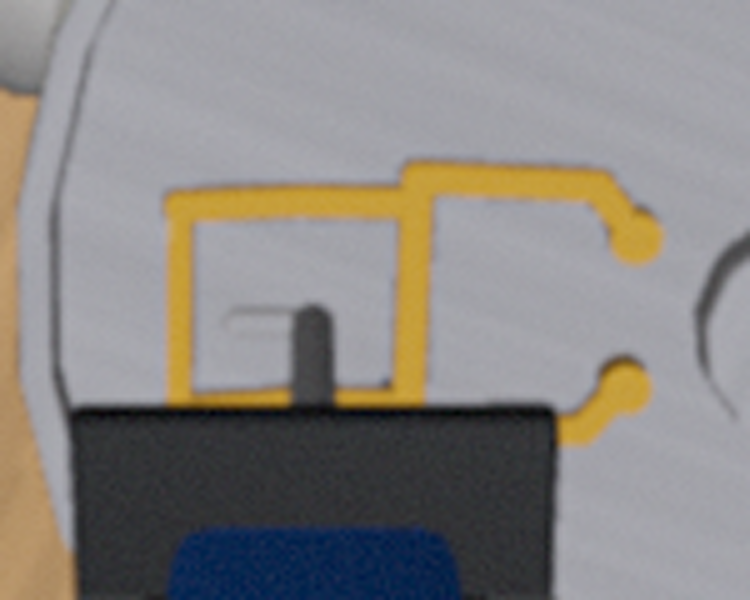

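Request:
{"api": "step_arm", "payload": {"motion": [[0, 0, -1.5, 0, 0, 0], [0, 0, -3, 0, 0, 0], [0, 0, -5, 0, 0, 0], [0, 0, -8, 0, 0, 0], [0, 0, -15, 0, 0, 0], [0, 0, -20, 0, 0, 0], [0, 0, -20, 0, 0, 0], [0, 0, 0, 0, 0, 0]]}}

```text
clock: 23.75
position: [0.5322, -0.1407, 0.2423]
ee_rot: [0.519, 0.855, 0.0, -0.001]
ft_force: [1.1, -0.2, -1.2]
grip_width: 0.245
```

Run:
```python
from h import *
st();_,p,R=pose();info=manip.camera_info("wrist")
im=manip.camera("wrist");cv2.imwrite("pics/w17.png",im)
a=cv2.resize(im[150:280,240:420],None,fx=4.4,fy=4.4,interpolation=cv2.INTER_CUBIC)
cv2.imwrite("pics/w17c.png",a)
plan([((.498,.232,.245),95,13)])
```

```text
t 23.75 p [ 532.2 -140.7  242.3] yaw 117.44 tilt [-0.0018  0.0017] F [ 1.13 -0.19 -1.24] M [-0.028 -0.018  0.026] g 20.9 q [ 0.6   0.2  -0.49  1.62  0.09  1.35  0.58]
[[26.6,10.9,-0.2,0,0,1.7],[27,10.1,-0.2,0,0,1.7],[27.2,9.3,-0.2,0,0,1.7],[27.5,8.5,-0.2,0,0,1.7],[27.8,7.6,-0.2,0,0,1.7],[28,6.8,-0.2,0,0,1.7],[28.2,5.9,-0.2,0,0,1.7],[28.3,5.1,-0.3,0,0,1.7],[28.5,4.2,-0.3,0,0,1.7],[28.6,3.4,-0.3,0,0,1.7],[28.7,2.5,-0.3,0,0,1.7],[28.7,1.6,-0.3,0,0,1.7],[28.8,0.8,-0.3,0,0,1.7]]
```

View pics/w17c.png

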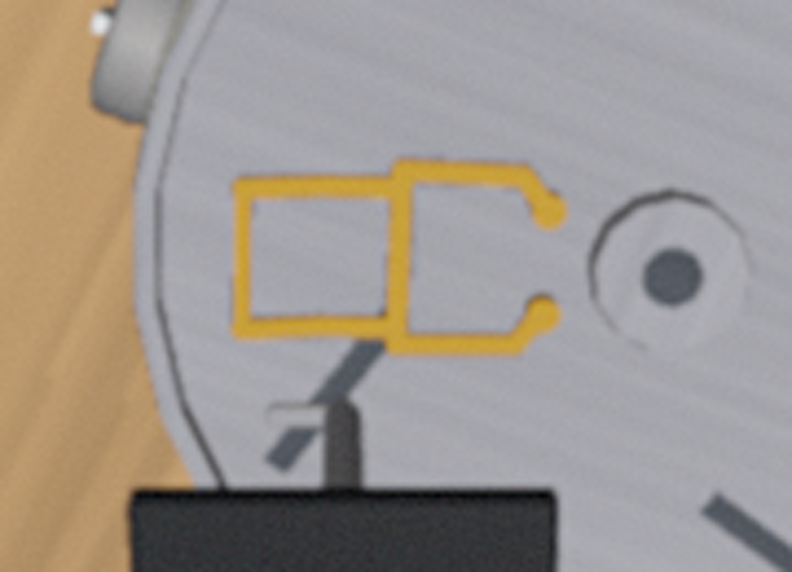

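Request:
{"api": "step_arm", "payload": {"motion": [[20, 8, -1, 0, 0, 1.7], [27, 10, -1, 0, 0, 1.7], [27, 9, -1, 0, 0, 1.7], [28, 8, -1, 0, 0, 1.7], [28, 8, -1, 0, 0, 1.7], [28, 7, -1, 0, 0, 1.7], [28, 6, -1, 0, 0, 1.7], [28, 5, -1, 0, 0, 1.7], [28, 4, -1, 0, 0, 1.7], [28, 3, -1, 0, 0, 1.7], [28, 2, -1, 0, 0, 1.7], [20, 1, -1, 0, 0, 1.7], [10, 0, 0, 0, 0, 1], [0, 0, 0, 0, 0, 0]]}}

```text
clock: 25.55
position: [0.4939, 0.2045, 0.2429]
ee_rot: [0.674, 0.739, -0.006, -0.008]
ft_force: [0.4, 0.5, -2.3]
grip_width: 0.248
```

Run:
```python
from h import *
st();plan([((.498,.2327,.225),95.2,3)])
```

```text
t 25.55 p [493.9 204.5 242.9] yaw 95.27 tilt [-0.0196  0.0014] F [ 0.4   0.52 -2.33] M [-0.007  0.028 -0.066] g 21.2 q [ 0.16  0.21 -0.71  1.64  0.13  1.36 -0.48]
[[9.2,2.3,5.9,-0.4,-0.1,0],[9.2,2.3,5.9,-0.4,-0.1,0],[9.2,2.3,5.9,-0.4,-0.1,0]]
```

Request:
{"api": "step_arm", "payload": {"motion": [[9, 2, 5, -0.4, -0.1, 0], [9, 2, 5, -0.4, -0.1, 0], [8, 2, 3, -0.4, 0, 0], [0, 0, 0, 0, 0, 0], [0, 0, 0, 0, 0, 0]]}}

```text
clock: 26.18
position: [0.4976, 0.2311, 0.2277]
ee_rot: [0.674, 0.739, 0.0, 0.001]
ft_force: [-0.3, 1.1, -1.4]
grip_width: 0.242
```

Run:
```python
from h import *
st();plan([((.498,.2327,.21),95.2,2)])
im=manip.camera("wrist");cv2.imwrite("pics/w18.png",im)
a=cv2.resize(im[170:320,240:400],None,fx=4,fy=4,interpolation=cv2.INTER_CUBIC);cv2.imwrite("pics/w18c.png",a)
s=manip.camera("scene");cv2.imwrite("pics/s18c.png",cv2.resize(s[300:440,200:340],None,fx=4.2,fy=4.2,interpolation=cv2.INTER_CUBIC))
```

```text
t 26.18 p [497.6 231.1 227.7] yaw 95.24 tilt [ 0.0017 -0.0013] F [-0.29  1.08 -1.35] M [-0.012  0.041  0.01 ] g 20.6 q [ 0.11  0.24 -0.72  1.64  0.16  1.32 -0.55]
[[0.8,0.3,8.9,0,0,0],[0.8,0.3,8.9,0,0,0]]
```

View pics/w18c.png

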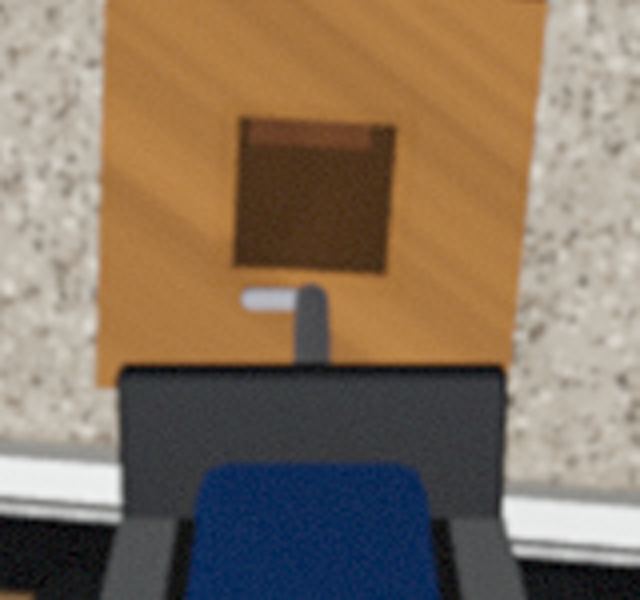

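View pics/s18c.png

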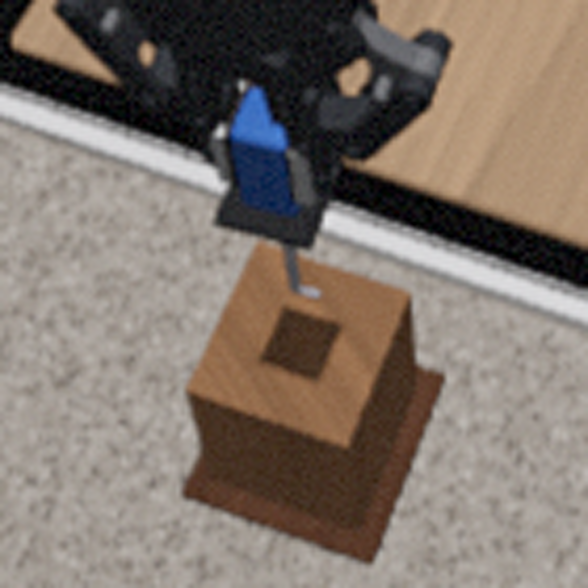

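Run:
```python
from h import *
C=lambda x,y:((x+.5)/4-.5+240,(y+.5)/4-.5+170)
_,p,R=pose()
h=np.mean([onz("wrist",*C(*a),.096) for a in[(240,117),(396,126),(385,272),(233,266)]],0)
f=onz("wrist",*C(312,297),p[2]-.089)
s=onz("scene",292.5/4.2-.5+200,293.5/4.2-.5+300,p[2]-.089)
hs=np.mean([onz("scene",(a+.5)/4.2-.5+200,(b+.5)/4.2-.5+300,.096) for a,b in[(285,307),(341,325),(318,381),(261,363)]],0)
print(h,f,R.T@(h-p)*1e3,R.T@(f-p)*1e3,s,hs)
```

```text
[0.49854743 0.23373737 0.096     ] [0.49853339 0.23087095 0.13883248] [  2.77115777   0.95755537 131.83061665] [-0.14173898  0.75720624 89.00173864] [0.49926299 0.23227683 0.13883248] [0.49854977 0.23281762 0.096     ]
```

Request:
{"api": "step_arm", "payload": {"motion": [[0.8, 0.3, 10, 0, 0, 0], [0.8, 0, 15, 0, 0, 0], [0, 0, 20, 0, 0, 0], [0, 0, 15, 0, 0, 0], [0, 0, 10, 0, 0, 0], [0, 0, 0, 0, 0, 0]]}}

```text
clock: 27.02
position: [0.4975, 0.2317, 0.1522]
ee_rot: [0.675, 0.738, -0.001, 0.001]
ft_force: [-0.1, -0.0, -1.4]
grip_width: 0.245
```

Run:
```python
from h import *
st();plan([((.498,.2327,.1142),95.2,4)])
```

```text
t 27.02 p [497.5 231.7 152.2] yaw 95.17 tilt [ 0.0003 -0.002 ] F [-0.09 -0.03 -1.45] M [ 0.002 -0.03  -0.009] g 20.9 q [ 0.09  0.3  -0.71  1.74  0.22  1.18 -0.59]
[[0.3,0.1,9.5,0,0,0],[0.3,0.1,9.5,0,0,0],[0.3,0.1,9.5,0,0,0],[0.3,0.1,9.5,0,0,0]]
```

Request:
{"api": "step_arm", "payload": {"motion": [[0.5, 0, 10, 0, 0.1, 0], [0.3, 0, 12, 0, 0, 0], [0.2, 0, 8, 0, 0, 0], [0, 0, 4, 0, 0, 0], [0, 0, 0, 0, 0, 0]]}}

```text
clock: 27.65
position: [0.498, 0.233, 0.1167]
ee_rot: [0.675, 0.738, 0.001, 0.0]
ft_force: [0.5, 0.1, -0.7]
grip_width: 0.241
```

Run:
```python
from h import *
st();plan([((.498,.2327,.1142),95.2,2)])
```

```text
t 27.65 p [498.  233.  116.7] yaw 95.16 tilt [0.0014 0.0004] F [ 0.46  0.06 -0.75] M [-0.041  0.043 -0.04 ] g 20.6 q [ 0.08  0.34 -0.7   1.77  0.25  1.11 -0.62]
[[-0.2,0,1.2,0,0,0],[-0.2,0,1.2,0,0,0]]
```

Request:
{"api": "step_arm", "payload": {"motion": [[0, 0, 1.3, 0, 0, 0], [0, 0, 1.2, 0, 0, 0], [0, 0, 0, 0, 0, 0]]}}

```text
clock: 28.02
position: [0.4984, 0.2332, 0.1147]
ee_rot: [0.675, 0.738, 0.001, 0.001]
ft_force: [-0.1, 0.1, -1.1]
grip_width: 0.248
```

Run:
```python
from h import *
st()
```

```text
t 28.02 p [498.4 233.2 114.7] yaw 95.16 tilt [0.0025 0.0008] F [-0.14  0.12 -1.13] M [ 0.002  0.02  -0.052] g 21.2 q [ 0.07  0.35 -0.7   1.77  0.25  1.11 -0.62]
```

Request:
{"api": "step_arm", "payload": {"motion": [[0, 0, 0.8, 0, 0, 0], [0, 0, 0.5, 0, 0, 0], [0, 0, 0, 0, 0, 0]]}}

```text
clock: 28.4
position: [0.4986, 0.2334, 0.1143]
ee_rot: [0.675, 0.738, 0.001, 0.001]
ft_force: [0.5, -0.2, -0.5]
grip_width: 0.245
```

Request:
{"api": "step_arm", "payload": {"motion": [[0, 0, 0, 0, 0, 0], [0, 0, 0, 0, 0, 0], [0, 0, 0, 0, 0, 0], [0, 0, 0, 0, 0, 0]], "jaw": 60}}

```text
clock: 28.9
position: [0.4988, 0.2335, 0.1142]
ee_rot: [0.675, 0.738, 0.002, 0.001]
ft_force: [-0.7, -0.1, 0.9]
grip_width: 0.702
```

Request:
{"api": "step_arm", "payload": {"motion": [[0, 0, -10, 0, 0, 0], [0, 0, -20, 0, 0, 0], [0, 0, -20, 0, 0, 0], [0, 0, -25, 0, 0, 0], [0, 0, -25, 0, 0, 0], [0, 0, -20, 0, 0, 0], [0, 0, 0, 0, 0, 0], [0, 0, 0, 0, 0, 0]]}}

```text
clock: 29.9
position: [0.4981, 0.2339, 0.2418]
ee_rot: [0.674, 0.739, 0.003, 0.001]
ft_force: [-0.6, 0.3, 0.1]
grip_width: 0.703
```

Run:
```python
from h import *
st()
info=manip.camera_info("wrist");im=manip.camera("wrist");cv2.imwrite("pics/w20.png",im)
cv2.imwrite("pics/s20.png",manip.camera("scene"));cv2.imwrite("pics/t20.png",manip.camera("top"))
```

```text
t 29.9 p [498.1 233.9 241.8] yaw 95.21 tilt [0.0059 0.0021] F [-0.58  0.28  0.08] M [0.039 0.018 0.034] g 60.1 q [ 0.11  0.23 -0.73  1.62  0.16  1.35 -0.55]
```

View pics/w20.png

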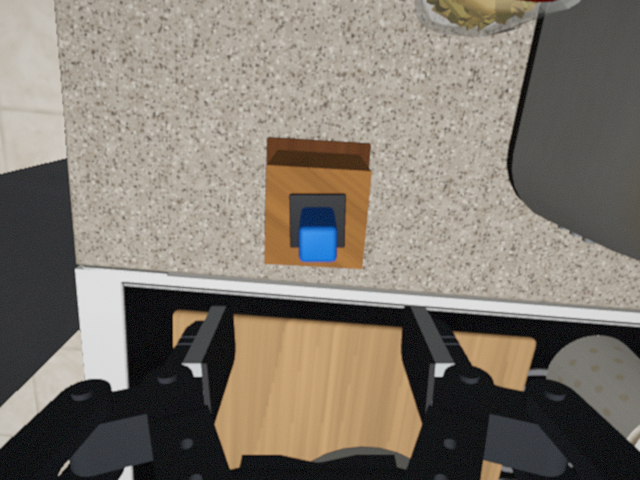

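View pics/s20.png

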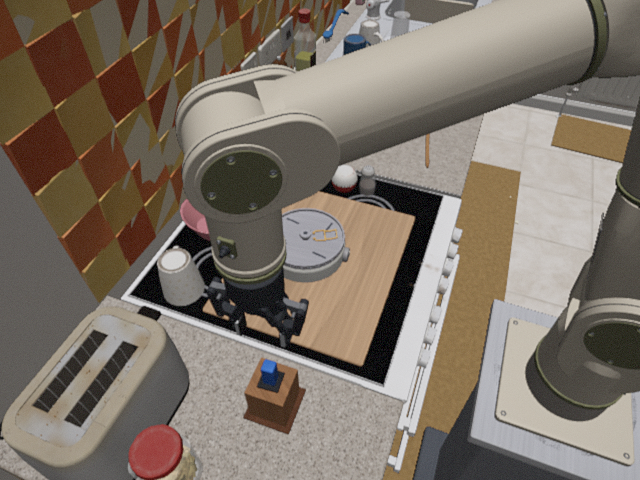

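View pics/t20.png

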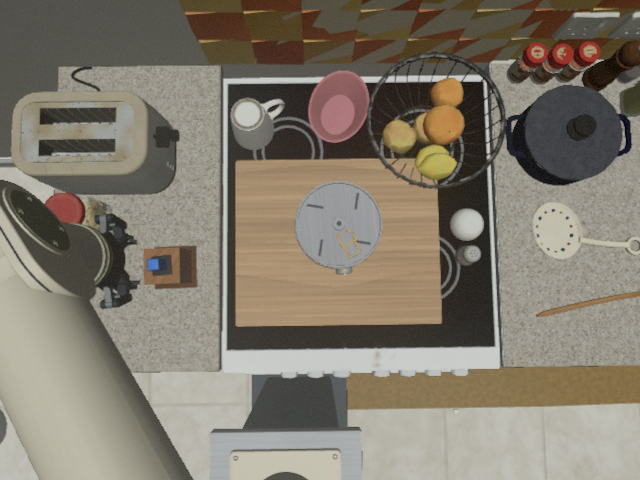

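Run:
```python
from h import *
def blue(f):
    im=cv2.imread(f);hsv=cv2.cvtColor(im,cv2.COLOR_BGR2HSV);m=cv2.inRange(hsv,(100,120,150),(125,255,255))
    m2=np.zeros_like(m);y0,y1,x0,x1=(240,290,140,180) if 'top' in f or 't20' in f else (350,385,250,295)
    m2[y0:y1,x0:x1]=m[y0:y1,x0:x1];M=cv2.moments(m2,True);return M['m10']/M['m00'],M['m01']/M['m00'],M['m00']
for a,b in(("pics/top0.png","pics/scene0.png"),("pics/t20.png","pics/s20.png")):
    A,B=blue(a),blue(b);print(A,B,tri([ray("top",*A[:2]),ray("scene",*B[:2])]))
a=cv2.imread("pics/t20.png");cv2.imwrite("pics/c20.png",cv2.resize(a[175:275,290:390],None,fx=5,fy=5,interpolation=cv2.INTER_CUBIC))
```

```text
(152.27777777777777, 264.4259259259259, 108.0) (268.4963503649635, 366.44525547445255, 137.0) (array([0.49915158, 0.23270522, 0.14993451]), [np.float64(9.867994169739521e-05), np.float64(9.867994169746089e-05)])
(152.65740740740742, 264.1574074074074, 108.0) (268.17518248175185, 365.9051094890511, 137.0) (array([0.49981639, 0.23203836, 0.15007307]), [np.float64(0.0002944117340737993), np.float64(0.0002944117340736989)])
```

View pics/c20.png

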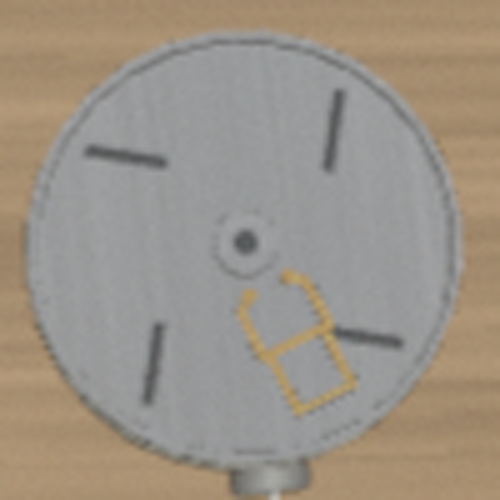

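Run:
```python
from workcell import manip
print(manip.hand_in())
```

```text
the job is handed in; nothing more can be done
None
```

The clip is off the spindle and lying flat on the slicer's disc, the pick is back home in its stand, and the job is handed in at about 30 s of the 67 s allowed.

- **Grasp:** I lifted the pick once to see which way the foot pointed. Then I put it back and regripped it a quarter turn round, so the flat pads would take the pull.
- **Feel and pull:** I felt for the disc with about 9 N, slid the foot under the loop's bar and pulled with about 9 N at most. The clip sprang off. I dragged it a little further, unhooked the foot and lifted away.
- **Pressing on the disc:** Backing the foot out did not go cleanly. It stuck, and about 5 to 6 N stayed on the disc for roughly 2.5 s despite small lift commands. That is well below the 20 N allowed for feeling.
- **Clip check:** The last top view shows a visible gap between the spindle's head and the clip's tips, and the clip inside the rim. I estimate from the wrist picture that it travelled about 29 mm; it is clear beyond 21 mm.
- **Pick check:** The handle's top came out at z = 0.150 m both before and after. It sits within about 1 mm of where it started.
- **Other things:** The salt shaker, the timer and the other items look unmoved in the final pictures. I did not measure them.

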